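Free the locked plate drawer with the release pin

ROBOT

A 6-joint arm with a two-finger parallel gripper is mounted at the origin on the work surface. World frame = base frame: x ahead of the robot, y to its left, z up, the work surface at z = 0. Lengths are in m, angles in rad, forces in N, time in s.
With the tool pointing down it reaches from about 0.25 to 0.85 m from the base axis. Payload 12.5 kg.
Tool frame: the origin (TCP) lies where the fingers leave the gripper's body, on its centre line; the fingertips stand 84 mm ahead of it and the grasp point (between the pads) lies ahead of it (manip.grip_point_offset is the y of the grasp point in the tool frame, in m); y points along the fingers, z is the direction in which the jaws open and shut, and the axes are right-handed (so a half turn about y gives the same grasp; the last joint's range is limited). The gripper opens to 93 mm and grips with 3 to 60 N. Pads are 15 mm wide; open, the fingers measure 128 mm over their backs; the gripper's body (75 mm by 188 mm) begins 65 mm behind the grasp point.
Start: joints at [-1.222, 0.351, 1.652, -0, 1.139, -0.085], TCP at [0.231, -0.499, 0.303] pointing down, gripper open.
Joint ranges: [-2.75, 2.75], [-0.79, 2.1], [0.01, 2.65], [-1.57, 4.71], [0.07, 3.14], [-2.87, 2.87]. Speed limits (rad/s): [2.22, 2.22, 2.79, 3.14, 3.14, 3.14].

INTERFACE

Orientations are given as a unit quaternion [x, y, z, w].
In Python, from cell import manip, read_camera, workorder gives the robot as it stands.
- The arm moves only by the tool arm_command, never from a script. Its argument "increments" is one flat list of numbers, 7 for each row, row after row: the shift along the tool's x, y, z in m, then the turn, a rotation vector about the tool's x, y, z in rad, then the closure, from -1 (fully open) to 1 (shut), so that 0 is half open. In form: [dx, dy, dz, wx, wy, wz, claw, dx, dy, dz, wx, wy, wz, claw, ...]. A call has 1 to 20 rows; each row shifts and turns the pose as measured when the row begins, along the tool's axes as they then stand; what a row does not reach is not made up. A row lasts 1/12 s, in which the tool goes at most 41.7 mm and 7.16 degrees, less where a joint would pass 70% of its speed; a pose out of reach is approached as far as the arm can. A call with a gripper value outside its range is refused whole. The fingers move at their own pace and stop on an object; "newtons" is the grip in N (left out, the last holds). Time passes only in rows, so rows that do not move let the fingers close. It gives the time, the measured TCP pose, the force and the opening at its end, in the units of the state.
- manip.get_state(): the state, without advancing time (a new reading comes with each control period).
- read_camera(name): name is "side" or "top"; returns a dict with "img" (420x560x3 uint8, red, green, blue), "z_map" (420x560 float32, m along the optical axis (not along the pixel's ray), 0 where there is no reading), "vertical_fov" (degrees; the focal length in pixels is half the picture's height over the tangent of half this angle, whatever the lens; pixels are square), "cx", "cy" (the principal point, pixels), "view" (4x4, takes a point from world to camera coordinates). Camera axes: x right, y up, looking along -z (the intrinsics and any distortion apply to the point x, -y, -z); pixel columns grow to the right and rows downward; lengths in m; the calibration is good to about 2 mm. A picture is of the moment at which its call begins.
- workorder.hand_in(): hands the job in, once; it reports no verdict.
The state is a dict: "time": time; "q": joint angles; "qd": joint speeds; "tau": joint torques, N m; "tcp_pos": TCP position; "tool_rot": TCP orientation; "ft_force": force on the tool from outside, world axes, zero at the start; "torque": the same for the moment, N m; "width": opening from 0.0 (shut) to 1.0 (fully open).
Only numpy, scipy, OpenCV 4.12 (cv2) and the standard library are available. Lean on these libraries where they do the work, as an engineer would, in place of code of your own. Each camera call takes 0.05 s, during which the arm holds its last target.

TASK

The plate exposure unit has lost its power with the drawer locked. Take the release pin from its wooden block, reach down through the slot in the unit's top, feel gently along it for the hidden sprung latch tongue and press that down until the drawer springs out; never lean on the unit with the pin. Then put the pin back in its block, upright and fully down, and leave the ink tin, brayer and loupe where they are.

Things in the scene. Friction and masses are not known exactly. Their poses are not given: they have to be found in the camera images.
- unit: grey steel tabletop exposure unit, 340 deep (x) x 360 wide (y) x 152 high mm, fixed to the bench. Origin: centre of its underside, on the bench; x points to its back (the drawer front is on the -x side, towards the robot), y along its width, z up.
- slot_mouth (a point): centre of the vertical access slot at the upper face of its yellow escutcheon (34 x 72 mm, 2 mm proud of the unit's top), 152 mm above the bench, near the unit's front edge; axes as the unit's. The slot is 11 mm wide along x, 44 mm long along y, 12 mm deep in all with a 2 mm chamfer at the mouth; the space below it is open down to the latch block.
- slot_floor (a point): point 30 mm straight below slot_mouth, level with the flat rigid top of the latch block, hidden below the whole slot. The block has one window, 10 mm along y and 16 mm along x, on the slot's centre line; it was set by hand at fitting, so the window's centre may be anywhere within 16 mm either side of the slot's centre along y. The block cracks if the pin bears on the unit with over 20 N.
- slot_end (a point): centre of the slot's +y end at mouth level, 22 mm from slot_mouth. What the window holds: the sprung release tongue, its top 2 mm below the block's top. It yields from 2 N, stiffening 0.6 N per mm; about 5.5 mm down (some 6 N) the drawer is freed and springs out, 11 mm down (9 N) the tongue meets a rigid stop. Let go, it springs back up; the drawer stays out.
- drawer (a joint): the unit's white-fronted drawer (330 mm wide, front 12 mm thick, 22 to 114 mm above the bench, with a dark finger lip 20 mm out): metres it has moved out towards the robot; 0 = shut and locked. Once freed, a spring ejector pushes it out about 36 mm at some 0.1 m/s.
- pin_grip (a point): the release pin, standing upright in its block: red round handle 18 mm in diameter and 46 mm long, below it a steel collar 26 mm in diameter and 4 mm thick, below that a round-ended steel shaft 6 mm in diameter and 65 mm long; 60 g. This point is on the axis, half-way up the handle (24 mm above the collar), z up along the pin.
- pin_tip (a point): the pin's lower end, on its axis, 93 mm below pin_grip; the collar's underside is 65 mm above it.
- block_mouth (a point): centre of the hole in the top face of the pin's block, 75 mm above the bench. The block is wood, 64 x 64 x 75 mm, fixed; the hole is vertical, 10 mm in diameter with a 2 mm chamfer and goes right through. With the pin fully down its collar rests on this face and pin_tip is 65 mm below this point.
- ink_tin: round tin with a blue band, 72 mm in diameter, 55 mm high, loose; origin at the centre of its underside.
- brayer: hand roller lying flat: dark roller 40 mm in diameter and 90 mm long across its y, wooden handle towards its -x, 150 mm long in all, loose; origin on the bench between them.
- loupe: black stand magnifier, 42 mm in diameter, 46 mm high, loose; origin at the centre of its underside.
Mind the look-alikes: they are no part of the job. What is shaped like the part that bears block_mouth but green or turquoise is not meant.

How it is judged:
On the way, in this order (a step that is already met when the one before it is completed fails the run):
1. the release pin is drawn clear of its block (z of pin_tip in the frame of block_mouth above 0.005 m), for 0.1 s.
2. the drawer springs out by more than 12 mm while the pin's tip is in the slot, more than 25 mm below its mouth (value of joint drawer above 0.012 m and z of pin_tip in the frame of slot_mouth below -0.025 m and horizontal distance between pin_tip and slot_mouth below 0.025 m), for 0.05 s.
At the end, for the whole second after the job is handed in: The drawer stands more than 25 mm out; the pin is back in its block, upright within 0.1 rad, its collar within 4 mm of the block's top, released and at rest; the other things are where they were (value of joint drawer above 0.025 m and horizontal distance between pin_tip and block_mouth below 0.006 m and z of pin_tip in the frame of block_mouth below -0.061 m and angle between pin_grip's own z axis and vertical below 0.1 rad and linear speed of pin below 0.01 m/s); the robot touches nothing.
It fails at once if the pin bears on the unit or its latch block with more than 20 N (contact force between pin and unit above 20 N).
It fails at once if the gripper or arm pushes the unit or its drawer with more than 15 N (contact force between the arm and unit above 15 N).
It fails at once if the ink tin, brayer or loupe is moved more than 15 mm (distance of any of ink_tin, brayer, loupe from where it was at the start of the episode above 0.015 m).
It also fails if it takes over 64 s, if anything falls off the work surface, if the arm or the gripper's body presses on something with over 40 N, if the wrist force passes 120 N, or if a joint passes its speed limit or range.

## Working session

There is one attempt and no reset: what is moved stays moved. The work goes in short steps, Python scripts to look and compute and a tool call to move; the robot and the scene stay as the last step left them, time stands still between calls to the robot, and variables do not carry over. Pictures are saved under pics/ and viewed, and the job is handed in when it is done.

Besides the shell and the picture viewer there is one more tool, called after "Call:" as name(argument=value, ...) on one line, values as JSON. arm_command: Moves the arm, as the interface text tells. Its arguments: {"type":"object","properties":{"increments":{"type":"array","items":{"type":"number"}},"newtons":{"type":"number"}},"required":["increments"]}

```bash
ls; mkdir -p pics
python3 - <<'E'
from cell import manip, read_camera, workorder
import cv2,numpy as np
print(manip.get_state(), manip.grip_point_offset)
for n in("side","top"):
    c=read_camera(n); cv2.imwrite(f"pics/{n}0.png",c["img"][:,:,::-1]); print(n,{k:v for k,v in c.items() if k not in("img","z_map")})
E
```

```text
pics
{'time': 0.0, 'q': array([-1.22161218e+00,  3.51246710e-01,  1.65243301e+00, -1.81848941e-05,
        1.13912486e+00, -8.45875614e-02]), 'qd': array([-9.69414703e-04,  1.18385236e-03, -8.69125375e-06, -1.17973849e-03,
        5.28820343e-04,  1.50700364e-04]), 'tau': array([-1.85215367e-05, -4.97319603e+01, -2.85252249e+01,  6.98319473e-02,
        2.55318743e-02, -8.45492150e-05]), 'tcp_pos': array([ 0.23110155, -0.49880927,  0.30219225]), 'tool_rot': array([-0.15222685,  0.69096417, -0.69011623,  0.15210223]), 'ft_force': array([ 0.30419079, -0.25302746,  0.15851434]), 'torque': array([ 0.00885371, -0.01049202, -0.03110205]), 'width': 1.0016414732530865} 0.0653
side {'vertical_fov': 55.44547612949979, 'cx': 280.4274743406641, 'cy': 208.5409882290384, 'view': array([[ 0.99918478, -0.0389867 ,  0.01047917, -0.57645576],
       [ 0.01674017,  0.63633042,  0.77123496, -0.09016283],
       [-0.03673612, -0.77043081,  0.63646431, -1.1807255 ],
       [ 0.        ,  0.        ,  0.        ,  1.        ]])}
top {'vertical_fov': 49.755566097457546, 'cx': 282.073439536744, 'cy': 209.8574973287658, 'view': array([[-0.02275218, -0.99969254, -0.0098567 , -0.02315798],
       [ 0.99108366, -0.02384876,  0.13108932, -0.60239364],
       [-0.13128409, -0.00678624,  0.99132156, -1.1427675 ],
       [ 0.        ,  0.        ,  0.        ,  1.        ]])}
```

View pics/side0.png

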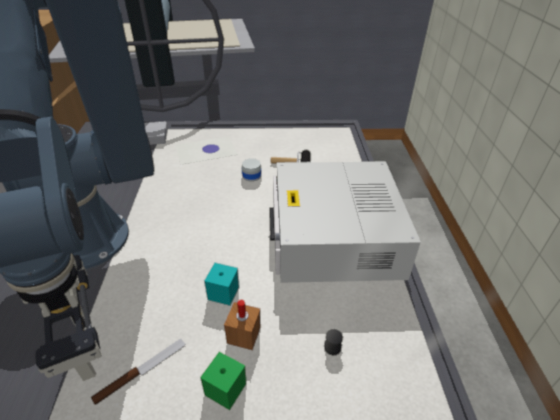

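View pics/top0.png

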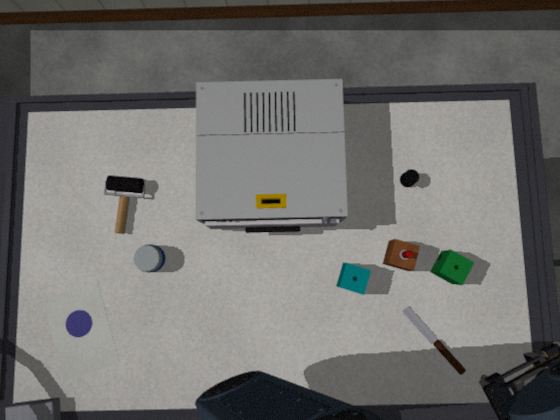

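Pin candidates are the brown block with the red handle (top 402,254; side 243,325), the turquoise block (top 353,278; side 222,284) and the green block (top 453,267; side 224,380). The brown (wood) block with the red pin fits the description, so I'm checking it in a close crop.

```bash
cat > h.py <<'E'
from cell import manip, read_camera, workorder
import cv2,numpy as np
from scipy.spatial.transform import Rotation as R
def cam(n):
    c=read_camera(n); H,W=c["img"].shape[:2]; c["f"]=H/2/np.tan(np.radians(c["vertical_fov"]/2)); return c
def ray(c,u,v):
    V=c["view"]; d=np.array([(u-c["cx"])/c["f"],-(v-c["cy"])/c["f"],-1.]); Rm=V[:3,:3]
    return -Rm.T@V[:3,3], Rm.T@d
def onplane(c,u,v,z):
    o,d=ray(c,u,v); return o+d*(z-o[2])/d[2]
def proj(c,p):
    q=c["view"][:3,:3]@p+c["view"][:3,3]; return np.array([c["cx"]+c["f"]*q[0]/-q[2], c["cy"]-c["f"]*q[1]/-q[2]])
def pt(c,u,v):
    o,d=ray(c,u,v); return o+d*c["z_map"][int(round(v)),int(round(u))]
def tri(c1,p1,c2,p2):
    o1,d1=ray(c1,*p1);o2,d2=ray(c2,*p2)
    s=np.linalg.lstsq(np.c_[d1,-d2],o2-o1,rcond=None)[0]
    a=o1+s[0]*d1;b=o2+s[1]*d2; return (a+b)/2,np.linalg.norm(a-b)
def blobs(m,minA=15):
    n,l,s,ce=cv2.connectedComponentsWithStats(m.astype(np.uint8)); return [(s[i].tolist(),ce[i].round(1).tolist()) for i in range(1,n) if s[i,4]>=minA]
E
python3 - <<'E'
from h import *
S=cam("side");T=cam("top")
for n,c in(("side",S),("top",T)):
    hsv=cv2.cvtColor(c["img"],cv2.COLOR_RGB2HSV).astype(int); h,s,v=hsv[...,0],hsv[...,1],hsv[...,2]
    print(n,"red",blobs(((h<4)|(h>175))&(s>190)&(v>100)),"yel",blobs((h>18)&(h<32)&(s>180)&(v>120)))
    print("brown",blobs((h>=4)&(h<15)&(s>120)&(v>60),100))
    print("turq",blobs((h>85)&(h<95)&(s>150),60),"green",blobs((h>50)&(h<80)&(s>150),60))
cv2.imwrite("pics/crop1.png",np.hstack([cv2.resize(S["img"][270:360,200:290,::-1],(400,400)),cv2.resize(T["img"][220:290,370:440,::-1],(400,400))]))
cv2.imwrite("pics/crop2.png",np.hstack([cv2.resize(S["img"][180:215,275:310,::-1],(400,400),interpolation=0),cv2.resize(T["img"][183:218,253:288,::-1],(400,400),interpolation=0)]))
for u,v in((402,249),(390,245),(271,195),(300,270),(100,130),(480,130)): print("top",u,v,pt(T,u,v).round(4))
for u,v in((241,303),(250,312),(300,199),(200,380),(350,380),(200,200)): print("side",u,v,pt(S,u,v).round(4))
E
```

```text
side red [([238, 302, 6, 15, 61], [240.5, 308.1])] yel [([288, 191, 11, 15, 114], [292.8, 197.5])]
brown [([363, 129, 51, 26, 467], [389.8, 135.9]), ([428, 181, 64, 111, 985], [460.1, 238.6]), ([492, 300, 36, 63, 662], [510.8, 330.2]), ([225, 302, 34, 47, 1054], [242.2, 327.2]), ([552, 402, 8, 18, 106], [556.0, 412.3])]
turq [([205, 264, 33, 41, 1019], [221.6, 283.5])] green [([202, 353, 43, 55, 1570], [223.5, 379.9])]
top red [([406, 251, 7, 6, 37], [408.9, 253.5])] yel [([256, 194, 30, 14, 278], [271.1, 200.9])]
brown [([384, 240, 35, 30, 633], [400.6, 254.3])]
turq [([337, 263, 34, 31, 701], [353.5, 277.9])] green [([431, 251, 42, 33, 911], [452.0, 267.0])]
top 402 249 [ 0.4911 -0.3339  0.0777]
top 390 245 [ 0.5039 -0.3145  0.0346]
top 271 195 [ 0.6233 -0.0125  0.1499]
top 300 270 [ 0.445  -0.0808  0.    ]
top 100 130 [0.8417 0.4619 0.0025]
top 480 130 [ 8.152e-01 -5.861e-01  5.000e-04]
side 241 303 [ 0.4779 -0.3414  0.1262]
side 250 312 [ 0.495  -0.3296  0.0774]
side 300 199 [ 0.6284 -0.0166  0.1508]
side 200 380 [ 0.3876 -0.4433 -0.0009]
side 350 380 [ 0.7082 -0.455   0.0009]
side 200 200 [ 0.3153  0.1815 -0.0028]
```

```bash
ls pics
```

```text
crop1.png
crop2.png
side0.png
top0.png
```

View pics/crop1.png

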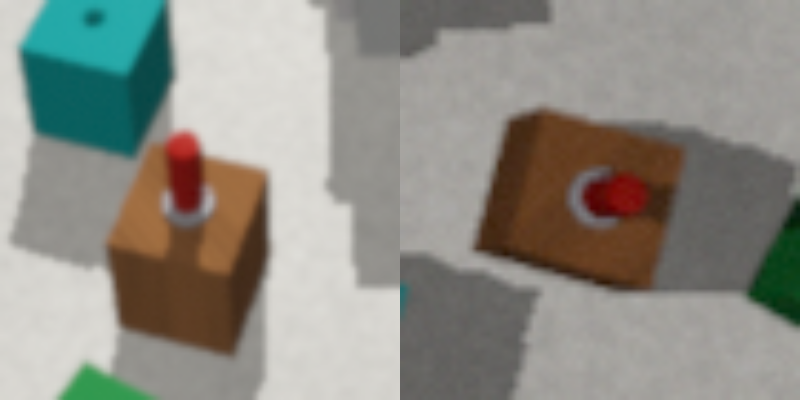

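View pics/crop2.png

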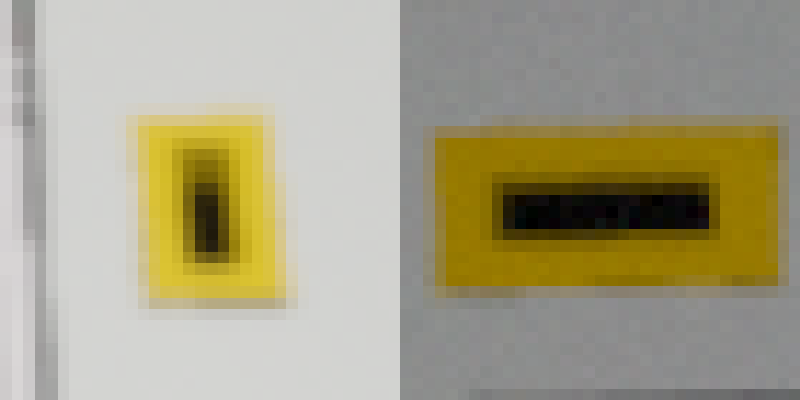

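The crop confirms the choice: a red handle with a steel collar stands on the brown wooden block. Yellow escutcheon with the dark slot is at top (271,201), side (293,198).

Run:
```python
from h import *
S=cam("side");T=cam("top")
for n,c in(("side",S),("top",T)):
    hsv=cv2.cvtColor(c["img"],cv2.COLOR_RGB2HSV).astype(int); h,s,v=hsv[...,0],hsv[...,1],hsv[...,2]
    m=((h>18)&(h<32)&(s>130)&(v>60)).astype(np.uint8)
    cs=max(cv2.findContours(m,cv2.RETR_EXTERNAL,0+2)[0],key=cv2.contourArea)
    P=np.array([onplane(c,*q[0],0.152)[:2] for q in cs])*1000
    print(n,"esc",cv2.minAreaRect(P.astype(np.float32)))
    # weighted dark centroid inside the escutcheon
    x,y,w,hh=cv2.boundingRect(cs); g=c["img"][y:y+hh,x:x+w].astype(float)
    fill=np.zeros(m.shape,np.uint8); cv2.drawContours(fill,[cv2.convexHull(cs)],-1,1,-1); fill=cv2.erode(fill,np.ones((3,3)))
    gr=c["img"][...,0].astype(float); ref=np.median(gr[(m>0)]); w=np.clip(1-gr/ref,0,1)*fill; w[w<.25]=0
    vv,uu=np.mgrid[:420,:560]; u0,v0=(uu*w).sum()/w.sum(),(vv*w).sum()/w.sum(); print("slot",u0,v0,onplane(c,u0,v0,.152))
    # pin handle
    m=((h<5)|(h>174))&(s>150)&(v>50)
    pts=np.argwhere(m)[:,::-1]; pts=pts[(abs(pts-np.array([242,310] if n=="side" else [405,254])).max(1)<20)]
    print("red bbox",pts.min(0),pts.max(0))
    # collar: bright, unsaturated near pin
    x0,y0=((225,300) if n=="side" else (390,240)); sub=(s<110)[y0:y0+30,x0:x0+30]; 
    print("collar",[( [b[0][0]+x0,b[0][1]+y0]+b[0][2:],[b[1][0]+x0,b[1][1]+y0]) for b in blobs(sub,4)])
# top points from depth on block top and unit top
for n,c in(("side",S),("top",T)):
    box=(slice(295,345),slice(220,265)) if n=="side" else (slice(235,275),slice(380,425))
    vs,us=np.mgrid[box]; P=np.array([pt(c,u,v) for u,v in zip(us.ravel(),vs.ravel())]); 
    Q=P[abs(P[:,2]-.075)<.004]; print(n,"block",len(Q),cv2.minAreaRect((Q[:,:2]*1000).astype(np.float32)),np.median(Q[:,2]))
    H=P[P[:,2]>.118]; print("handle top",len(H),H.mean(0),H[:,2].max())
    vs,us=np.mgrid[60:300,180:430]; P=np.array([pt(c,u,v) for u,v in zip(us.ravel(),vs.ravel())]); 
    Q=P[abs(P[:,2]-.15)<.005]; print("unit",len(Q),cv2.minAreaRect((Q[:,:2]*1000).astype(np.float32)),np.median(Q[:,2]))
```

```text
side esc ((608.933837890625, -12.394695281982422), (29.62131690979004, 63.14087677001953), 0.1986151486635208)
slot 292.6590521650187 198.45482441186493 [ 0.6082769  -0.01511383  0.152     ]
red bbox [238 301] [244 316]
collar [([225, 300, 14, 22, 102], [228.8, 308.2]), ([243, 300, 12, 8, 71], [249.5, 302.8]), ([236, 311, 13, 11, 75], [242.2, 316.6])]
top esc ((609.8260498046875, -11.071014404296875), (68.79820251464844, 31.1343936920166), 88.617919921875)
slot 270.4444444444444 200.88055555555556 [ 0.60888377 -0.0109868   0.152     ]
red bbox [402 250] [412 257]
collar [([398, 240, 22, 30, 151], [414.8, 251.9]), ([399, 249, 10, 11, 49], [402.5, 254.3]), ([390, 265, 15, 5, 38], [394.9, 267.9])]
side block 595 ((477.4285888671875, -337.8547058105469), (67.01075744628906, 64.81697082519531), 72.77008819580078) 0.0752792719951102
handle top 73 [ 0.48900766 -0.44976965  0.26875585] 0.8270671442744142
unit 10290 ((643.6044311523438, 455.3066101074219), (401.87359619140625, 1376.5675048828125), 11.463961601257324) 0.15022141637227215
top block 542 ((478.84619140625, -340.1190185546875), (65.0950698852539, 63.94099426269531), 72.36441040039062) 0.07447276614657128
handle top 52 [ 0.47464378 -0.29976475  0.27027976] 1.2115891782389077
unit 19999 ((740.7259521484375, -12.711685180664062), (360.77569580078125, 341.52972412109375), 89.83236694335938) 0.14924550406209924
```

```bash
cat >> h.py <<'E'
def plan(target, maxstep=0.04, yawz=None):
    s=manip.get_state(); Rm=R.from_quat(s["tool_rot"]).as_matrix()
    d=Rm.T@(np.array(target)-s["tcp_pos"]); print("t",round(s["time"],2),"tcp",s["tcp_pos"].round(4),"f",s["ft_force"].round(2),"w",round(float(s["width"]),3))
    print("axes x,y,z in world:\n",Rm.T.round(4)); print("shift tool",d.round(4),"dist",np.linalg.norm(d).round(4))
    zd=np.array([0,1.,0]) if Rm[1,2]>0 else np.array([0,-1.,0]); yd=np.array([0,0,-1.])
    Rd=np.c_[np.cross(yd,zd),yd,zd]; rv=R.from_matrix(Rm.T@Rd).as_rotvec(); print("rotvec to upright, jaws along y",rv.round(4), "alt(half turn) q6",s["q"].round(3))
E
python3 -c "
from h import *
plan([.478,-.339,.26])"
```

```text
t 0.3 tcp [ 0.2312 -0.499   0.3026] f [ 0.05  0.25 -0.35] w 1.003
axes x,y,z in world:
 [[-9.074e-01 -4.203e-01 -0.000e+00]
 [-1.000e-04  4.000e-04 -1.000e+00]
 [ 4.203e-01 -9.074e-01 -4.000e-04]]
shift tool [-0.2912  0.0426 -0.0414] dist 0.2972
rotvec to upright, jaws along y [4.000e-04 4.338e-01 0.000e+00] alt(half turn) q6 [-1.222  0.351  1.652  0.     1.139 -0.085]
```

Call:
arm_command(increments=[0,0,0,0,0.1085,0,-1,0,0,0,0,0.1085,0,-1,0,0,0,0,0.1085,0,-1,0,0,0,0,0.1085,0,-1,-0.03,0.005,-0.02,0,0,0,-1,-0.03,0.005,-0.02,0,0,0,-1,-0.03,0.005,-0.02,0,0,0,-1,-0.03,0.005,-0.02,0,0,0,-1,-0.03,0.005,-0.02,0,0,0,-1,-0.03,0.005,-0.02,0,0,0,-1,-0.03,0.005,-0.02,0,0,0,-1,-0.03,0.005,-0.02,0,0,0,-1,0,0,0,0,0,0,-1,0,0,0,0,0,0,-1], newtons=30)

```text
time: 1.47
tcp_pos: [0.4845, -0.3375, 0.2599]
tool_rot: [-0.009, -0.707, 0.707, 0.01]
ft_force: [-0.3, 0.2, -0.1]
width: 0.998
```

```bash
python3 -c "
from h import *
plan([.478,-.339,.26])"
```

```text
t 1.47 tcp [ 0.4845 -0.3375  0.2599] f [-0.32  0.22 -0.14] w 0.998
axes x,y,z in world:
 [[-9.996e-01  2.690e-02  3.000e-04]
 [-3.000e-04 -9.000e-04 -1.000e+00]
 [-2.690e-02 -9.996e-01  9.000e-04]]
shift tool [ 0.0065 -0.0001  0.0016] dist 0.0067
rotvec to upright, jaws along y [-0.0009 -0.027   0.0003] alt(half turn) q6 [-6.870e-01  4.690e-01  1.587e+00 -1.000e-03  1.086e+00  9.110e-01]
```

Call:
arm_command(increments=[0.0065,0,0.0015,0,-0.027,0,-1,0,0,0,0,0,0,-1,0,0.03,0,0,0,0,-1])

```text
time: 1.72
tcp_pos: [0.4787, -0.3408, 0.2341]
tool_rot: [-0.002, -0.705, 0.709, -0.002]
ft_force: [0.3, -1.2, 1.0]
width: 0.996
```

Run:
```python
from h import *
plan([.478,-.339,.170])
S=cam("side");T=cam("top")
cv2.imwrite("pics/c3.png",np.hstack([cv2.resize(S["img"][250:360,190:300,::-1],(400,400)),cv2.resize(T["img"][200:300,350:450,::-1],(400,400))]))
```

```text
t 1.72 tcp [ 0.4787 -0.3408  0.2341] f [ 0.35 -1.15  1.05] w 0.996
axes x,y,z in world:
 [[-1.0e+00 -7.0e-04 -5.7e-03]
 [ 5.7e-03 -6.2e-03 -1.0e+00]
 [ 6.0e-04 -1.0e+00  6.2e-03]]
shift tool [ 0.0011  0.0641 -0.0022] dist 0.0642
rotvec to upright, jaws along y [-0.0062  0.0006 -0.0057] alt(half turn) q6 [-6.970e-01  4.920e-01  1.621e+00 -1.000e-03  1.021e+00  8.730e-01]
```

View pics/c3.png

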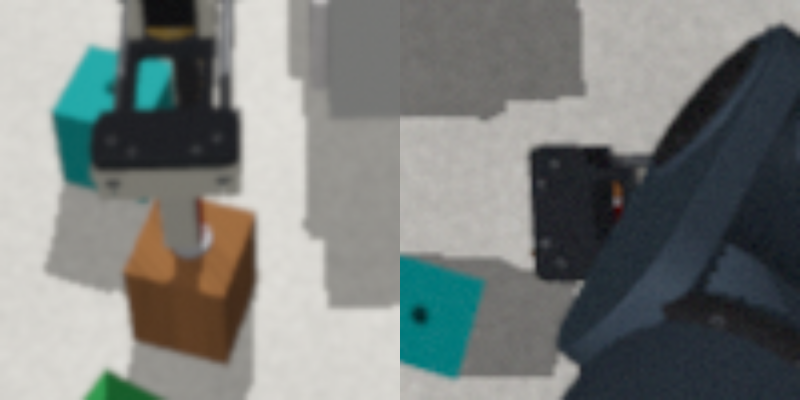

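The image shows the near finger in line with the handle (side about (241,313)), over the wood block. Descending now.

Call:
arm_command(increments=[0.001,0.015,-0.001,0,0,0,-1,0,0.015,0,0,0,0,-1,0,0.015,0,0,0,0,-1,0,0.01,0,0,0,0,-1,0,0,0,0,0,0,-1,0,0,0,0,0,0,-1])

```text
time: 2.32
tcp_pos: [0.4731, -0.3408, 0.1744]
tool_rot: [0.001, 0.708, -0.706, -0.004]
ft_force: [0.2, 1.1, 0.4]
width: 0.999
```

Run:
```python
from h import *
plan([.478,-.339,.170])
```

```text
t 2.32 tcp [ 0.4731 -0.3408  0.1744] f [0.23 1.11 0.43] w 0.999
axes x,y,z in world:
 [[-1.      0.0078  0.0047]
 [-0.0047  0.0023 -1.    ]
 [-0.0078 -1.     -0.0023]]
shift tool [-0.0049  0.0043 -0.0019] dist 0.0068
rotvec to upright, jaws along y [ 0.0023 -0.0078  0.0047] alt(half turn) q6 [-0.704  0.568  1.666 -0.002  0.913  0.876]
```

Call:
arm_command(increments=[-0.005,0.0043,-0.0019,0.002,-0.008,0.005,-1,0,0,0,0,0,0,-1,0,0,0,0,0,0,-1])

```text
time: 2.57
tcp_pos: [0.4791, -0.3397, 0.1722]
tool_rot: [-0.001, -0.707, 0.708, -0.001]
ft_force: [0.2, -1.0, 0.2]
width: 0.997
```

Run:
```python
from h import *
plan([.478,-.339,.170])
```

```text
t 2.57 tcp [ 0.4791 -0.3397  0.1722] f [ 0.17 -1.01  0.15] w 0.997
axes x,y,z in world:
 [[-1.0e+00 -1.0e-04 -3.0e-03]
 [ 3.0e-03 -1.7e-03 -1.0e+00]
 [ 1.0e-04 -1.0e+00  1.7e-03]]
shift tool [ 0.0011  0.0022 -0.0007] dist 0.0026
rotvec to upright, jaws along y [-0.0017  0.0001 -0.003 ] alt(half turn) q6 [-6.96e-01  5.75e-01  1.66e+00  1.00e-03  9.03e-01  8.74e-01]
```

Call:
arm_command(increments=[0.001,0.002,-0.0005,-0.0017,0,-0.003,-1,0,0,0,0,0,0,1,0,0,0,0,0,0,1,0,0,0,0,0,0,1,0,0,0,0,0,0,1,0,0,0,0,0,0,1,0,0,0,0,0,0,1,0,0,0,0,0,0,1,0,0,0,0,0,0,1], newtons=15)

```text
time: 3.32
tcp_pos: [0.4785, -0.3393, 0.1715]
tool_rot: [-0.0, -0.707, 0.708, -0.001]
ft_force: [0.0, 0.4, 0.4]
width: 0.476
```

Run:
```python
from h import *
plan([.478,-.339,.170])
```

```text
t 3.32 tcp [ 0.4785 -0.3393  0.1715] f [0.05 0.43 0.44] w 0.476
axes x,y,z in world:
 [[-1.0e+00 -4.0e-04 -1.3e-03]
 [ 1.3e-03 -1.2e-03 -1.0e+00]
 [ 4.0e-04 -1.0e+00  1.2e-03]]
shift tool [ 0.0005  0.0015 -0.0003] dist 0.0017
rotvec to upright, jaws along y [-0.0012  0.0004 -0.0013] alt(half turn) q6 [-0.696  0.576  1.661 -0.     0.903  0.874]
```

Call:
arm_command(increments=[0,0,0,0,0,0,1,0,0,0,0,0,0,1,0,0,0,0,0,0,1,0,0,0,0,0,0,1,0,0,0,0,0,0,1,0,0,0,0,0,0,1])

```text
time: 3.82
tcp_pos: [0.4785, -0.3392, 0.1715]
tool_rot: [-0.0, -0.707, 0.707, -0.001]
ft_force: [-0.2, 0.2, 0.8]
width: 0.19
```

Run:
```python
from h import *
plan([.478,-.339,.170])
```

```text
t 3.82 tcp [ 0.4785 -0.3392  0.1715] f [-0.22  0.19  0.79] w 0.19
axes x,y,z in world:
 [[-1.0e+00 -4.0e-04 -1.1e-03]
 [ 1.1e-03 -9.0e-04 -1.0e+00]
 [ 4.0e-04 -1.0e+00  9.0e-04]]
shift tool [ 0.0005  0.0015 -0.0002] dist 0.0016
rotvec to upright, jaws along y [-0.0009  0.0004 -0.0011] alt(half turn) q6 [-0.696  0.576  1.661  0.     0.903  0.874]
```

Call:
arm_command(increments=[0,0,0,0,0,0,1,0,0,0,0,0,0,1,0,-0.005,0,0,0,0,1,0,-0.01,0,0,0,0,1,0,-0.01,0,0,0,0,1], newtons=40)

```text
time: 4.23
tcp_pos: [0.4778, -0.3387, 0.1963]
tool_rot: [-0.001, 0.708, -0.707, -0.001]
ft_force: [0.2, 0.0, -1.0]
width: 0.19
```

Run:
```python
from h import *
plan([.478,-.339,.340])
```

```text
t 4.23 tcp [ 0.4778 -0.3387  0.1963] f [ 0.25  0.02 -1.02] w 0.19
axes x,y,z in world:
 [[-1.0e+00 -4.0e-04  1.8e-03]
 [-1.8e-03  1.5e-03 -1.0e+00]
 [ 4.0e-04 -1.0e+00 -1.5e-03]]
shift tool [ 1.000e-04 -1.437e-01  1.000e-04] dist 0.1437
rotvec to upright, jaws along y [0.0015 0.0004 0.0018] alt(half turn) q6 [-0.696  0.541  1.647 -0.     0.956  0.874]
```

Call:
arm_command(increments=[0,-0.015,0,0,0,0,1,0,-0.015,0,0,0,0,1,0,-0.015,0,0,0,0,1,0,-0.015,0,0,0,0,1,0,-0.015,0,0,0,0,1,0,-0.02,0,0,0,0,1,0,-0.025,0,0,0,0,1,0,-0.025,0,0,0,0,1,0,0,0,0,0,0,1])

```text
time: 4.98
tcp_pos: [0.4773, -0.3383, 0.3599]
tool_rot: [-0.001, -0.706, 0.708, -0.002]
ft_force: [-0.9, -0.6, 0.3]
width: 0.187
```

Run:
```python
from h import *
plan([.609,-.0115,.340])
```

```text
t 4.98 tcp [ 0.4773 -0.3383  0.3599] f [-0.85 -0.64  0.34] w 0.187
axes x,y,z in world:
 [[-1.0e+00 -4.0e-04 -4.5e-03]
 [ 4.5e-03 -3.9e-03 -1.0e+00]
 [ 4.0e-04 -1.0e+00  3.9e-03]]
shift tool [-0.1317  0.0192 -0.3269] dist 0.3529
rotvec to upright, jaws along y [-0.0039  0.0004 -0.0045] alt(half turn) q6 [-0.696  0.363  1.49  -0.     1.283  0.874]
```

Call:
arm_command(increments=[-0.013,0,-0.0325,0,0,0,1,-0.013,0,-0.0325,0,0,0,1,-0.013,0,-0.0325,0,0,0,1,-0.013,0,-0.0325,0,0,0,1,-0.013,0,-0.0325,0,0,0,1,-0.013,0,-0.0325,0,0,0,1,-0.013,0,-0.0325,0,0,0,1,-0.013,0,-0.0325,0,0,0,1,-0.013,0,-0.03,0,0,0,1,-0.006,0,-0.015,0,0,0,1,0,0,0,0,0,0,1,0,0,0,0,0,0,1])

```text
time: 5.98
tcp_pos: [0.6025, -0.0192, 0.3663]
tool_rot: [-0.005, -0.704, 0.71, -0.003]
ft_force: [0.6, 0.5, -1.0]
width: 0.186
```

Run:
```python
from h import *
plan([.609,-.0115,.340])
S=cam("side");T=cam("top")
cv2.imwrite("pics/s4.png",S["img"][:,:,::-1]);cv2.imwrite("pics/c4.png",np.hstack([cv2.resize(S["img"][120:220,240:340,::-1],(400,400)),cv2.resize(T["img"][130:230,220:320,::-1],(400,400))]))
```

```text
t 5.98 tcp [ 0.6025 -0.0192  0.3663] f [ 0.6   0.46 -0.96] w 0.186
axes x,y,z in world:
 [[-0.9999  0.0026 -0.012 ]
 [ 0.012  -0.0086 -0.9999]
 [-0.0027 -1.      0.0085]]
shift tool [-0.0062  0.0263 -0.0079] dist 0.0282
rotvec to upright, jaws along y [-0.0086 -0.0027 -0.012 ] alt(half turn) q6 [-0.107  0.39   1.436 -0.008  1.303  1.469]
```

View pics/c4.png

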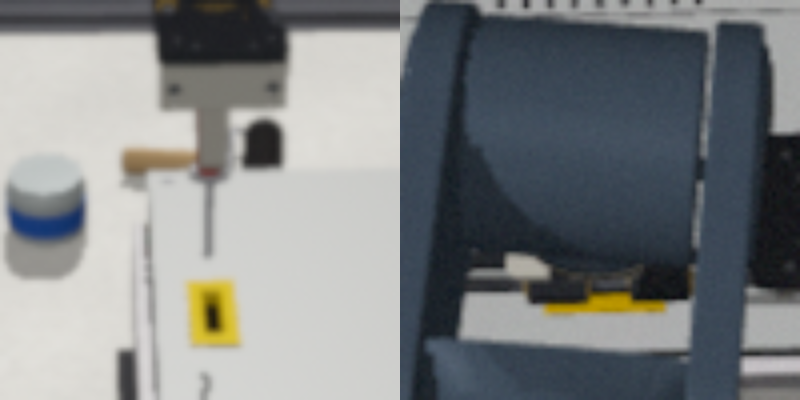

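Side view: the pin shaft at about (292,183) hangs straight above the slot (293,198). The arm hides the top view. I'll level the tool, come lower and compare pin and slot in the side view.

Call:
arm_command(increments=[-0.006,0.02,-0.008,-0.0086,-0.0027,-0.012,1,0,0.015,0,0,0,0,1,0,0,0,0,0,0,1,0,0,0,0,0,0,1])

```text
time: 6.42
tcp_pos: [0.6077, -0.0173, 0.3322]
tool_rot: [-0.003, -0.707, 0.707, 0.002]
ft_force: [-1.3, 0.3, -0.5]
width: 0.188
```

```bash
cat >> h.py <<'E'
def pinx(c,tip):
    # dark shaft columns in side view per row, above the tip
    g=cv2.cvtColor(c["img"],cv2.COLOR_RGB2GRAY).astype(float); out=[]
    for dz in (0.006,0.012,0.018,0.024,0.03,.036):
        p=np.array(tip)+[0,0,dz]; u,v=proj(c,p); r=int(round(v)); cols=np.arange(int(u)-9,int(u)+10)
        row=g[r,cols]; w=np.clip(np.median(row)-row-25,0,None)
        if w.sum()==0: continue
        um=(w*cols).sum()/w.sum(); o,d=ray(c,um,r); P=o+d*(tip[1]-o[1])/d[1]
        out.append((round(dz,3),round(um-u,2),round(P[0],4)))
    return out
E
python3 - <<'E'
from h import *
plan([.609,-.0115,.3185])
S=cam("side"); t=manip.get_state()["tcp_pos"]-[0,0,.1615]
print("tip px",proj(S,t),pinx(S,t))
cv2.imwrite("pics/c5.png",cv2.resize(S["img"][160:220,260:320,::-1],(600,600),interpolation=0))
E
```

```text
t 6.42 tcp [ 0.6077 -0.0173  0.3322] f [-1.33  0.27 -0.47] w 0.188
axes x,y,z in world:
 [[-1.0e+00  7.0e-03 -1.8e-03]
 [ 1.8e-03 -6.0e-04 -1.0e+00]
 [-7.0e-03 -1.0e+00  6.0e-04]]
shift tool [-0.0012  0.0137 -0.0058] dist 0.0149
rotvec to upright, jaws along y [-0.0006 -0.007  -0.0018] alt(half turn) q6 [-0.105  0.43   1.461 -0.     1.25   1.473]
tip px [292.69251892 193.52880229] [(0.006, np.float64(-0.49), np.float64(0.6064)), (0.012, np.float64(-0.26), np.float64(0.607)), (0.018, np.float64(-0.31), np.float64(0.6068)), (0.024, np.float64(-0.38), np.float64(0.6066)), (0.03, np.float64(-0.45), np.float64(0.6065)), (0.036, np.float64(-0.29), np.float64(0.6069))]
```

View pics/c5.png

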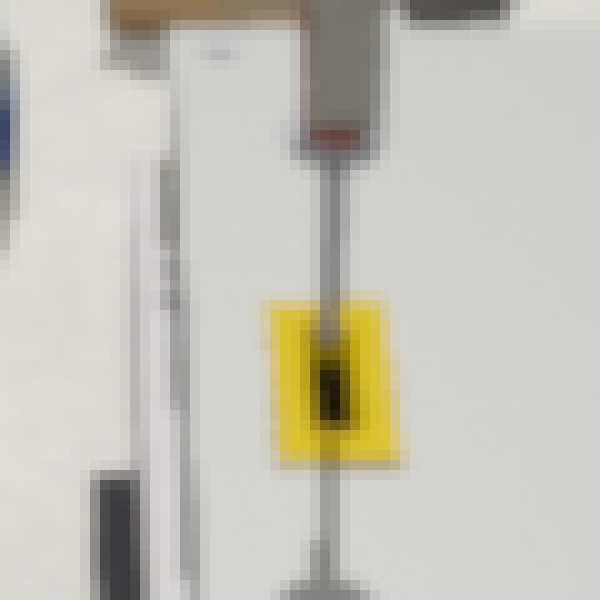

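Call:
arm_command(increments=[-0.0018,0.005,0.0087,-0.0006,-0.007,-0.0018,1,0,0,0,0,0,0,1,0,0,0,0,0,0,1])

```text
time: 6.72
tcp_pos: [0.6096, -0.0286, 0.3291]
tool_rot: [-0.001, -0.707, 0.707, -0.001]
ft_force: [-0.2, 0.7, -0.8]
width: 0.187
```

Run:
```python
from h import *
plan([.6095,-.0260,.3185])
S=cam("side"); t=manip.get_state()["tcp_pos"]-[0,0,.1615]
print("tip px",proj(S,t),pinx(S,t))
```

```text
t 6.72 tcp [ 0.6096 -0.0286  0.3291] f [-0.19  0.72 -0.78] w 0.187
axes x,y,z in world:
 [[-1.0e+00  1.1e-03 -2.6e-03]
 [ 2.6e-03 -6.0e-04 -1.0e+00]
 [-1.1e-03 -1.0e+00  6.0e-04]]
shift tool [ 0.0002  0.0106 -0.0026] dist 0.0109
rotvec to upright, jaws along y [-0.0006 -0.0011 -0.0026] alt(half turn) q6 [-0.123  0.436  1.458 -0.     1.245  1.449]
tip px [293.63845133 197.00182797] [(0.006, np.float64(-1.35), np.float64(0.606)), (0.012, np.float64(-1.26), np.float64(0.6062)), (0.018, np.float64(-0.53), np.float64(0.6082)), (0.024, np.float64(-0.33), np.float64(0.6088)), (0.03, np.float64(-0.41), np.float64(0.6085)), (0.036, np.float64(-0.25), np.float64(0.6089))]
```

Call:
arm_command(increments=[0,0.007,-0.0025,0,-0.001,-0.0025,1,0,0,0,0,0,0,1,0,0.002,0,0,0,0,1,0,0.002,0,0,0,0,1])

```text
time: 7.1
tcp_pos: [0.6098, -0.0259, 0.318]
tool_rot: [-0.0, -0.707, 0.707, -0.0]
ft_force: [-0.2, 1.0, -0.4]
width: 0.19
```

Run:
```python
from h import *
plan([.6095,-.0260,.3185])
S=cam("side"); t=manip.get_state()["tcp_pos"]-[0,0,.1615]
print("tip px",proj(S,t),pinx(S,t))
cv2.imwrite("pics/c6.png",cv2.resize(S["img"][160:220,260:320,::-1],(600,600),interpolation=0))
```

```text
t 7.1 tcp [ 0.6098 -0.0259  0.318 ] f [-0.17  1.01 -0.39] w 0.19
axes x,y,z in world:
 [[-1.0e+00  1.0e-04 -1.2e-03]
 [ 1.2e-03 -9.0e-04 -1.0e+00]
 [-1.0e-04 -1.0e+00  9.0e-04]]
shift tool [ 0.0003 -0.0005  0.0001] dist 0.0005
rotvec to upright, jaws along y [-0.0009 -0.0001 -0.0012] alt(half turn) q6 [-1.180e-01  4.460e-01  1.471e+00 -1.000e-03  1.223e+00  1.453e+00]
tip px [293.47929363 199.67202998] [(0.006, np.float64(-1.01), np.float64(0.607)), (0.012, np.float64(-1.26), np.float64(0.6063)), (0.018, np.float64(-1.38), np.float64(0.606)), (0.024, np.float64(-1.36), np.float64(0.6061)), (0.03, np.float64(-0.49), np.float64(0.6084)), (0.036, np.float64(-0.25), np.float64(0.609))]
```

View pics/c6.png

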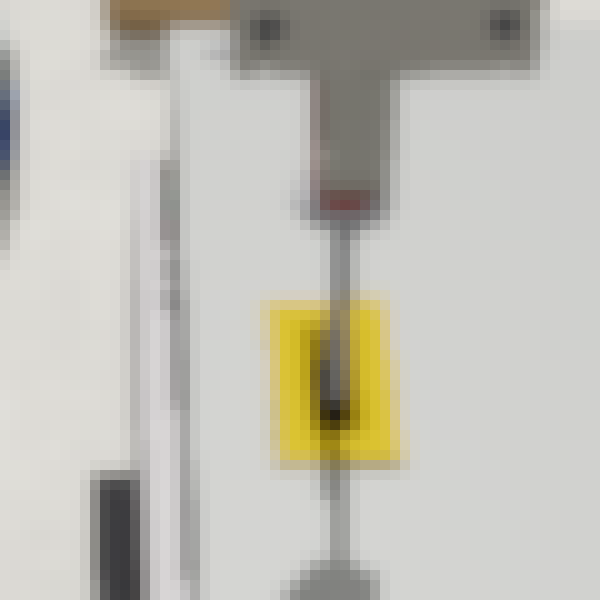

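Run:
```python
from h import *
S=cam("side")
for x in(.6075,.6085,.6095):
  for y in(.0085,-.0115,-.0315): print(x,y,proj(S,np.array([x,y,.152])).round(2))
hsv=cv2.cvtColor(S["img"],cv2.COLOR_RGB2HSV).astype(int)
print(S["img"][188:210,284:304,0])
```

```text
0.6075 0.0085 [291.85 193.23]
0.6075 -0.0115 [292.29 197.65]
0.6075 -0.0315 [292.75 202.19]
0.6085 0.0085 [292.21 193.22]
0.6085 -0.0115 [292.66 197.64]
0.6085 -0.0315 [293.12 202.19]
0.6095 0.0085 [292.57 193.22]
0.6095 -0.0115 [293.02 197.64]
0.6095 -0.0315 [293.49 202.18]
[[210 210 210 210 210 210 210 207 192 144 139 182 205 209 210 209 209 209
  209 209]
 [209 210 211 211 211 212 211 206 184 138 142 188 209 212 211 210 209 209
  209 209]
 [210 211 213 216 216 216 216 210 185 138 153 202 215 216 213 210 209 209
  209 209]
 [210 211 215 218 218 217 214 207 182 138 156 205 217 217 215 211 209 209
  209 209]
 [210 211 214 218 218 214 201 189 168 132 152 202 216 218 215 211 210 209
  209 209]
 [210 210 212 217 218 211 186 158 140 121 146 196 215 218 216 212 210 210
  209 209]
 [210 209 208 216 218 211 184 145 121 114 142 191 214 218 216 212 210 210
  209 210]
 [210 210 211 216 218 212 189 141 111 111 139 189 214 218 217 213 210 210
  209 209]
 [210 210 212 217 219 213 188 126  91 105 134 184 212 219 218 214 211 210
  209 210]
 [210 211 212 216 218 213 187 121  79 101 127 178 211 218 2
[... 346 characters left out ...]
 212 210
  210 210]
 [211 210 209 209 217 218 207 163  94  77 116 162 201 216 219 217 213 210
  210 210]
 [211 210 207 204 216 219 213 189 139 136 175 197 212 219 219 218 213 211
  210 210]
 [211 211 208 206 216 219 217 203 162 159 196 212 218 219 219 217 213 211
  211 211]
 [211 211 210 208 211 213 212 201 161 148 177 202 209 209 209 210 210 210
  210 210]
 [211 210 209 201 194 195 195 185 151 134 149 175 182 182 183 188 202 209
  210 210]
 [212 211 211 207 204 205 204 193 154 134 156 191 200 201 200 203 207 210
  210 210]
 [212 212 211 211 211 211 210 198 157 135 162 201 210 210 210 210 211 210
  211 210]
 [211 212 211 212 212 212 211 201 168 141 163 201 211 211 211 211 211 211
  211 211]]
```

Call:
arm_command(increments=[0.0006,0.001,0,0,0,0,1,0,0.002,0,0,0,0,1,0,0.002,0,0,0,0,1,0,0.001,0,0,0,0,1])

```text
time: 7.53
tcp_pos: [0.6092, -0.0257, 0.3117]
tool_rot: [-0.0, -0.707, 0.707, -0.001]
ft_force: [-0.2, 0.3, -0.7]
width: 0.185
```

Run:
```python
from h import *
plan([.6093,-.0260,.3035])
```

```text
t 7.53 tcp [ 0.6092 -0.0257  0.3117] f [-0.2   0.25 -0.67] w 0.185
axes x,y,z in world:
 [[-1.0e+00 -2.0e-04 -1.5e-03]
 [ 1.5e-03 -1.0e-03 -1.0e+00]
 [ 2.0e-04 -1.0e+00  1.0e-03]]
shift tool [-0.0001  0.0082  0.0003] dist 0.0082
rotvec to upright, jaws along y [-0.001   0.0002 -0.0015] alt(half turn) q6 [-1.180e-01  4.510e-01  1.480e+00 -1.000e-03  1.210e+00  1.453e+00]
```

Tip is near mouth level with no contact. I'm continuing gently.

Call:
arm_command(increments=[0,0.001,0,0,0,-0.001,1,0,0.001,0,0,0,0,1,0,0.001,0,0,0,0,1,0,0.001,0,0,0,0,1])

```text
time: 7.87
tcp_pos: [0.6092, -0.0257, 0.3072]
tool_rot: [-0.0, -0.707, 0.707, -0.0]
ft_force: [0.0, 0.2, -0.7]
width: 0.186
```

Run:
```python
from h import *
plan([.6093,-.0260,.2865])
```

```text
t 7.87 tcp [ 0.6092 -0.0257  0.3072] f [ 0.04  0.21 -0.73] w 0.186
axes x,y,z in world:
 [[-1.e+00 -2.e-04 -3.e-04]
 [ 3.e-04 -9.e-04 -1.e+00]
 [ 2.e-04 -1.e+00  9.e-04]]
shift tool [-0.0001  0.0207  0.0002] dist 0.0207
rotvec to upright, jaws along y [-0.0009  0.0002 -0.0003] alt(half turn) q6 [-1.180e-01  4.550e-01  1.484e+00 -1.000e-03  1.202e+00  1.453e+00]
```

Call:
arm_command(increments=[0,0.002,0,0,0,0,1,0,0.002,0,0,0,0,1,0,0.002,0,0,0,0,1,0,0.002,0,0,0,0,1,0,0.002,0,0,0,0,1,0,0.002,0,0,0,0,1,0,0.001,0,0,0,0,1,0,0,0,0,0,0,1])

```text
time: 8.53
tcp_pos: [0.6091, -0.0258, 0.2924]
tool_rot: [0.0, -0.707, 0.707, 0.0]
ft_force: [-0.4, 0.2, -0.5]
width: 0.19
```

Run:
```python
from h import *
plan([.6093,-.0260,.2835])
S=cam("side")
cv2.imwrite("pics/c7.png",cv2.resize(S["img"][160:220,260:320,::-1],(600,600),interpolation=0))
```

```text
t 8.53 tcp [ 0.6091 -0.0258  0.2924] f [-0.41  0.19 -0.48] w 0.19
axes x,y,z in world:
 [[-1.e+00 -1.e-04  2.e-04]
 [-2.e-04 -9.e-04 -1.e+00]
 [ 1.e-04 -1.e+00  9.e-04]]
shift tool [-0.0002  0.0089  0.0002] dist 0.0089
rotvec to upright, jaws along y [-0.0009  0.0001  0.0002] alt(half turn) q6 [-1.180e-01  4.690e-01  1.501e+00 -1.000e-03  1.172e+00  1.453e+00]
```

View pics/c7.png

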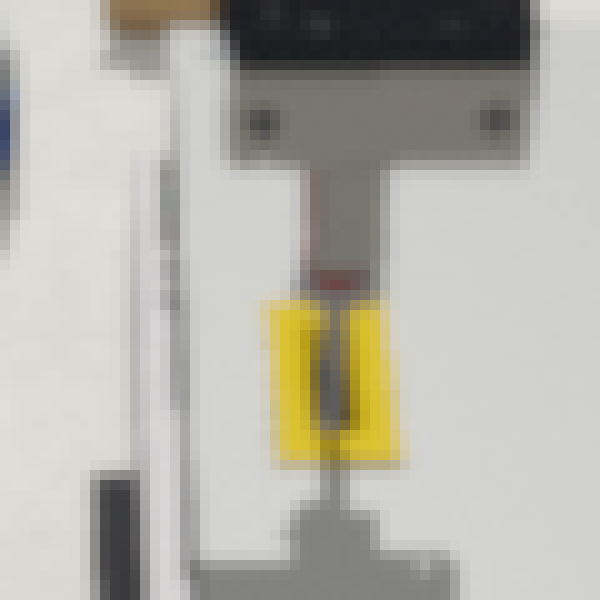

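The shaft has gone into the slot near its -y end, at about (293,200). Next I feel for the floor.

Call:
arm_command(increments=[0,0.001,0,0,0,0,1,0,0.001,0,0,0,0,1,0,0.001,0,0,0,0,1,0,0.001,0,0,0,0,1,0,0.0005,0,0,0,0,1,0,0.0005,0,0,0,0,1,0,0.0005,0,0,0,0,1])

```text
time: 9.17
tcp_pos: [0.6092, -0.0258, 0.2869]
tool_rot: [-0.0, -0.707, 0.707, -0.0]
ft_force: [-0.2, -0.8, -0.1]
width: 0.187
```

Call:
arm_command(increments=[0,0.0004,0,0,0,0,1,0,0.0004,0,0,0,0,1])

```text
time: 9.33
tcp_pos: [0.6093, -0.0258, 0.286]
tool_rot: [-0.0, -0.707, 0.707, -0.0]
ft_force: [-0.6, -0.7, 0.1]
width: 0.187
```

Call:
arm_command(increments=[0,0.0004,0,0,0,0,1,0,0.0004,0,0,0,0,1])

```text
time: 9.5
tcp_pos: [0.6093, -0.0258, 0.2851]
tool_rot: [-0.0, -0.707, 0.707, -0.0]
ft_force: [0.5, 0.0, -1.5]
width: 0.185
```

Call:
arm_command(increments=[0,0.0004,0,0,0,0,1,0,0.0003,0,0,0,0,1])

```text
time: 9.67
tcp_pos: [0.6093, -0.0258, 0.2844]
tool_rot: [-0.0, -0.707, 0.707, -0.0]
ft_force: [-0.0, -0.6, -1.0]
width: 0.187
```

Call:
arm_command(increments=[0,0.0003,0,0,0,0,1,0,0.0003,0,0,0,0,1])

```text
time: 9.83
tcp_pos: [0.6093, -0.0258, 0.2837]
tool_rot: [-0.0, -0.707, 0.707, -0.0]
ft_force: [0.2, -0.4, -1.8]
width: 0.189
```

Call:
arm_command(increments=[0,0.0003,0,0,0,0,1,0,0.0003,0,0,0,0,1])

```text
time: 10.0
tcp_pos: [0.6093, -0.0258, 0.2831]
tool_rot: [-0.0, -0.707, 0.707, -0.0]
ft_force: [-0.1, 0.3, 0.7]
width: 0.185
```

Call:
arm_command(increments=[0,0.0002,0,0,0,0,1,0,0.0002,0,0,0,0,1])

```text
time: 10.17
tcp_pos: [0.6094, -0.0258, 0.2831]
tool_rot: [-0.0, -0.707, 0.707, -0.001]
ft_force: [-0.4, 0.5, 2.1]
width: 0.189
```

Call:
arm_command(increments=[0,0.0002,0,0,0,0,1,0,0.0002,0,0,0,0,1])

```text
time: 10.33
tcp_pos: [0.6094, -0.0258, 0.283]
tool_rot: [-0.0, -0.707, 0.707, -0.001]
ft_force: [-1.3, 0.1, 2.1]
width: 0.188
```

Call:
arm_command(increments=[0,0.0002,0,0,0,0,1,0,0.0002,0,0,0,0,1])

```text
time: 10.5
tcp_pos: [0.6094, -0.0258, 0.2829]
tool_rot: [-0.001, -0.707, 0.708, -0.001]
ft_force: [-1.8, 0.6, 2.9]
width: 0.186
```

Floor felt at TCP z = 0.2831, with 2–3 N. Now I slide along +y under light pressure.

Call:
arm_command(increments=[0,0.0001,-0.001,0,0,0,1,0,0.0002,-0.001,0,0,0,1,0,0.0002,-0.001,0,0,0,1])

```text
time: 10.75
tcp_pos: [0.6096, -0.0236, 0.2829]
tool_rot: [-0.001, -0.706, 0.708, -0.001]
ft_force: [-1.3, -3.8, 3.5]
width: 0.187
```

Call:
arm_command(increments=[0,0.0002,-0.001,0,0,0,1,0,0.0002,-0.001,0,0,0,1,0,0.0002,-0.001,0,0,0,1])

```text
time: 11.0
tcp_pos: [0.61, -0.021, 0.2828]
tool_rot: [-0.001, -0.705, 0.709, -0.002]
ft_force: [-0.7, -4.0, 4.6]
width: 0.189
```

Run:
```python
from h import *
plan([.6093,-.0180,.2835])
```

```text
t 11.0 tcp [ 0.61   -0.021   0.2828] f [-0.68 -4.02  4.62] w 0.189
axes x,y,z in world:
 [[-1.0e+00 -3.0e-04 -4.1e-03]
 [ 4.1e-03 -5.3e-03 -1.0e+00]
 [ 3.0e-04 -1.0e+00  5.3e-03]]
shift tool [ 0.0007 -0.0007 -0.003 ] dist 0.0032
rotvec to upright, jaws along y [-0.0053  0.0003 -0.0041] alt(half turn) q6 [-0.109  0.478  1.511 -0.005  1.148  1.463]
```

Call:
arm_command(increments=[0.0006,-0.0008,-0.0015,-0.005,0,-0.004,1,0,0,-0.0005,0,0,0,1,0,0.0006,0,0,0,0,1,0,0.0004,0,0,0,0,1,0,0.0003,0,0,0,0,1,0,0.0003,0,0,0,0,1])

```text
time: 11.5
tcp_pos: [0.6095, -0.018, 0.2828]
tool_rot: [-0.0, 0.708, -0.707, 0.0]
ft_force: [-2.1, -1.4, 4.9]
width: 0.184
```

Run:
```python
from h import *
plan([.6093,-.0180,.2835])
```

```text
t 11.5 tcp [ 0.6095 -0.018   0.2828] f [-2.12 -1.36  4.89] w 0.184
axes x,y,z in world:
 [[-1.0e+00 -7.0e-04 -5.0e-04]
 [ 5.0e-04  1.2e-03 -1.0e+00]
 [ 7.0e-04 -1.0e+00 -1.2e-03]]
shift tool [ 0.0002 -0.0007  0.    ] dist 0.0008
rotvec to upright, jaws along y [ 0.0012  0.0007 -0.0005] alt(half turn) q6 [-1.060e-01  4.780e-01  1.511e+00  1.000e-03  1.152e+00  1.463e+00]
```

Call:
arm_command(increments=[0,-0.0008,-0.0015,0.001,0,0,1,0,0,-0.001,0,0,0,1,0,0.0006,0,0,0,0,1,0,0.0004,0,0,0,0,1,0,0.0003,0,0,0,0,1])

```text
time: 11.92
tcp_pos: [0.6096, -0.0147, 0.2827]
tool_rot: [0.0, 0.707, -0.707, 0.001]
ft_force: [-0.8, -1.7, 5.0]
width: 0.184
```

Call:
arm_command(increments=[0,-0.0008,-0.0015,0,0,0,1,0,0,-0.001,0,0,0,1,0,0.0006,0,0,0,0,1,0,0.0004,0,0,0,0,1,0,0.0003,0,0,0,0,1])

```text
time: 12.33
tcp_pos: [0.6092, -0.0111, 0.2809]
tool_rot: [-0.001, 0.708, -0.706, 0.0]
ft_force: [-0.1, -0.8, 3.0]
width: 0.186
```

Run:
```python
from h import *
plan([.6093,-.0100,.2835])
```

```text
t 12.33 tcp [ 0.6092 -0.0111  0.2809] f [-0.15 -0.79  3.03] w 0.186
axes x,y,z in world:
 [[-1.0e+00 -1.2e-03  7.0e-04]
 [-7.0e-04  2.4e-03 -1.0e+00]
 [ 1.2e-03 -1.0e+00 -2.4e-03]]
shift tool [-0.0001 -0.0026 -0.0011] dist 0.0028
rotvec to upright, jaws along y [0.0024 0.0012 0.0007] alt(half turn) q6 [-0.095  0.48   1.513  0.003  1.15   1.473]
```

Found it: the tip dropped 2 mm at y = -0.011 and meets a soft 3 N. Pressing the tongue in small steps.

Call:
arm_command(increments=[0,0.0006,0,0.002,0,0,1,0,0.0006,0,0,0,0,1,0,0.0006,0,0,0,0,1])

```text
time: 12.58
tcp_pos: [0.6096, -0.0109, 0.2804]
tool_rot: [-0.0, 0.707, -0.707, 0.001]
ft_force: [-1.6, 0.2, 6.4]
width: 0.187
```

Call:
arm_command(increments=[0,0.0006,0,0,0,0,1,0,0.0006,0,0,0,0,1,0,0.0006,0,0,0,0,1])

```text
time: 12.83
tcp_pos: [0.6095, -0.0109, 0.2804]
tool_rot: [0.0, 0.707, -0.707, 0.001]
ft_force: [-1.9, 0.6, 6.2]
width: 0.192
```

Call:
arm_command(increments=[0,0.0008,0,0,0,0,1,0,0.0009,0,0,0,0,1])

```text
time: 13.0
tcp_pos: [0.6095, -0.0109, 0.28]
tool_rot: [-0.0, -0.707, 0.707, -0.001]
ft_force: [-2.2, 0.6, 5.6]
width: 0.187
```

Run:
```python
from h import *
plan([.6093,-.0100,.2835])
S=cam("side")
cv2.imwrite("pics/c8.png",cv2.resize(S["img"][130:270,230:370,::-1],(560,560),interpolation=0))
```

```text
t 13.0 tcp [ 0.6095 -0.0109  0.28  ] f [-2.22  0.57  5.61] w 0.187
axes x,y,z in world:
 [[-1.0e+00 -1.2e-03 -2.0e-03]
 [ 2.0e-03 -1.0e-04 -1.0e+00]
 [ 1.2e-03 -1.0e+00  1.0e-04]]
shift tool [ 0.0002 -0.0035 -0.0009] dist 0.0036
rotvec to upright, jaws along y [-0.0001  0.0012 -0.002 ] alt(half turn) q6 [-0.094  0.481  1.515  0.     1.144  1.475]
```

View pics/c8.png

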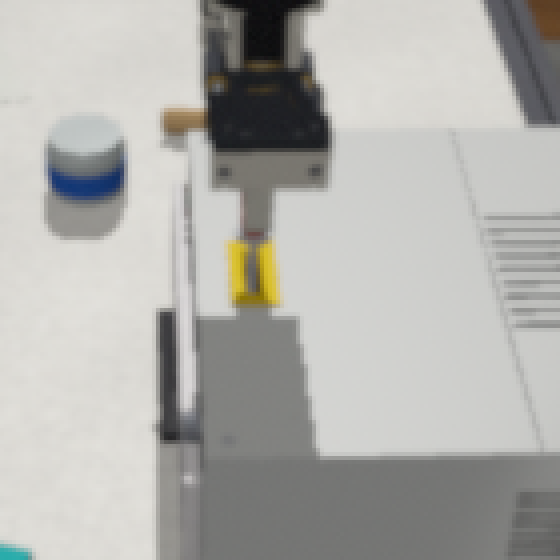

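No drawer movement yet (front edge at about (275,220) in the side view, unchanged), and force is well below the limit. Pressing on.

Call:
arm_command(increments=[0,0.001,0,0,0,-0.001,1,0,0.001,0,0,0,0,1])

```text
time: 13.22
tcp_pos: [0.6095, -0.0108, 0.2793]
tool_rot: [-0.0, -0.707, 0.707, -0.001]
ft_force: [-2.2, -0.6, 7.1]
width: 0.185
```

Call:
arm_command(increments=[0,0.001,0,0,0,-0.001,1,0,0.001,0,0,0,0,1])

```text
time: 13.38
tcp_pos: [0.6095, -0.0108, 0.2787]
tool_rot: [-0.0, -0.707, 0.707, -0.001]
ft_force: [-2.6, -0.3, 7.2]
width: 0.185
```

Call:
arm_command(increments=[0.0005,0.001,0,0,0,-0.001,1,0,0.001,0,0,0,0,1])

```text
time: 13.55
tcp_pos: [0.6093, -0.0108, 0.2782]
tool_rot: [-0.0, -0.707, 0.707, -0.001]
ft_force: [-2.9, -0.7, 7.7]
width: 0.183
```

Call:
arm_command(increments=[0,0.001,0,0,0,0,1,0,0.001,0,0,0,0,1])

```text
time: 13.72
tcp_pos: [0.6094, -0.0108, 0.2778]
tool_rot: [-0.001, -0.707, 0.707, -0.002]
ft_force: [-3.4, 0.6, 8.6]
width: 0.186
```

Call:
arm_command(increments=[0.001,-0.001,0,-0.001,0,-0.003,1,0.0005,0,0,0,0,0,1,0,0,0,0,0,0,1])

```text
time: 13.97
tcp_pos: [0.6077, -0.0107, 0.2787]
tool_rot: [-0.0, 0.707, -0.707, 0.0]
ft_force: [-0.2, 0.1, -0.2]
width: 0.187
```

Run:
```python
from h import *
plan([.6093,-.0100,.2835])
S=cam("side")
cv2.imwrite("pics/c9.png",cv2.resize(S["img"][160:220,260:320,::-1],(600,600),interpolation=0))
```

```text
t 13.97 tcp [ 0.6077 -0.0107  0.2787] f [-0.22  0.1  -0.24] w 0.187
axes x,y,z in world:
 [[-1.e+00 -1.e-03  0.e+00]
 [-0.e+00  3.e-04 -1.e+00]
 [ 1.e-03 -1.e+00 -3.e-04]]
shift tool [-0.0016 -0.0048 -0.0007] dist 0.0051
rotvec to upright, jaws along y [0.0003 0.001  0.    ] alt(half turn) q6 [-0.094  0.479  1.52   0.     1.142  1.475]
```

View pics/c9.png

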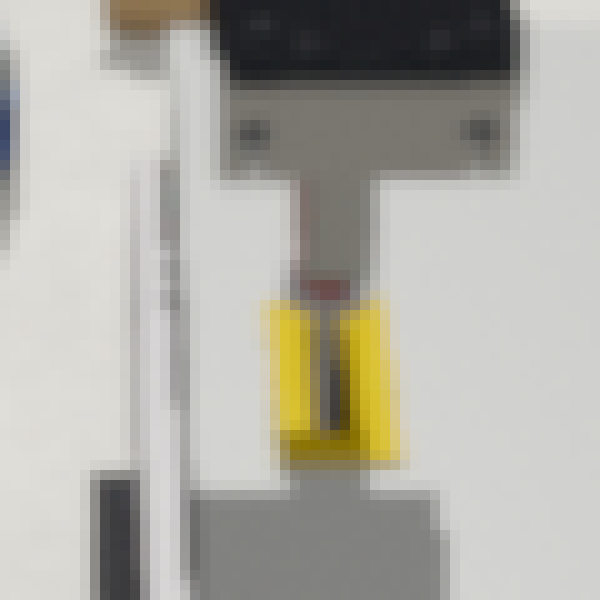

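Call:
arm_command(increments=[-0.0007,0.0003,0,0,0,0,1,0,0.0005,0,0,0,0,1])

```text
time: 14.18
tcp_pos: [0.6084, -0.0107, 0.2779]
tool_rot: [-0.001, 0.707, -0.707, 0.0]
ft_force: [-1.2, -0.2, 5.6]
width: 0.184
```

Call:
arm_command(increments=[0,0.0006,0,0,0,0,1,0,0.0006,0,0,0,0,1])

```text
time: 14.35
tcp_pos: [0.6086, -0.0107, 0.2776]
tool_rot: [-0.0, 0.707, -0.707, 0.0]
ft_force: [-2.4, 0.6, 7.7]
width: 0.187
```

Call:
arm_command(increments=[0,0.0006,0,0,0,0,1,0,0.0006,0,0,0,0,1])

```text
time: 14.52
tcp_pos: [0.6086, -0.0107, 0.2777]
tool_rot: [-0.0, 0.707, -0.707, 0.001]
ft_force: [-2.9, 0.0, 6.7]
width: 0.189
```

Call:
arm_command(increments=[0,-0.003,0,0,0,0,1,0,-0.003,0,0,0,0,1,0,0,0.004,0,0,0,1,0,0,0.003,0,0,0,1,0,0,0,0,0,0,1], newtons=60)

```text
time: 14.93
tcp_pos: [0.6087, -0.0183, 0.2837]
tool_rot: [-0.0, 0.707, -0.707, 0.001]
ft_force: [0.2, 1.6, -0.9]
width: 0.18
```

Run:
```python
from h import *
plan([.6090,-.0180,.2830])
S=cam("side")
cv2.imwrite("pics/c10.png",cv2.resize(S["img"][160:220,260:320,::-1],(600,600),interpolation=0))
for f in ("c7","c10"):
    im=cv2.imread(f"pics/{f}.png")[5::10,5::10]; print(f); print(im[24:34,33].tolist())
```

```text
t 14.93 tcp [ 0.6087 -0.0183  0.2837] f [ 0.2   1.65 -0.9 ] w 0.18
axes x,y,z in world:
 [[-1.0e+00 -1.4e-03 -7.0e-04]
 [ 7.0e-04  0.0e+00 -1.0e+00]
 [ 1.4e-03 -1.0e+00 -0.0e+00]]
shift tool [-0.0003  0.0007 -0.0003] dist 0.0008
rotvec to upright, jaws along y [ 0.      0.0014 -0.0007] alt(half turn) q6 [-0.106  0.476  1.512  0.     1.153  1.463]
c7
[[109, 116, 118], [109, 116, 118], [103, 109, 114], [78, 84, 105], [69, 70, 106], [102, 100, 110], [105, 109, 113], [96, 117, 125], [95, 115, 123], [94, 109, 115]]
c10
[[109, 116, 118], [110, 117, 119], [109, 116, 118], [103, 110, 115], [79, 85, 104], [73, 74, 105], [102, 100, 109], [104, 108, 112], [98, 116, 125], [97, 113, 120]]
```

View pics/c10.png

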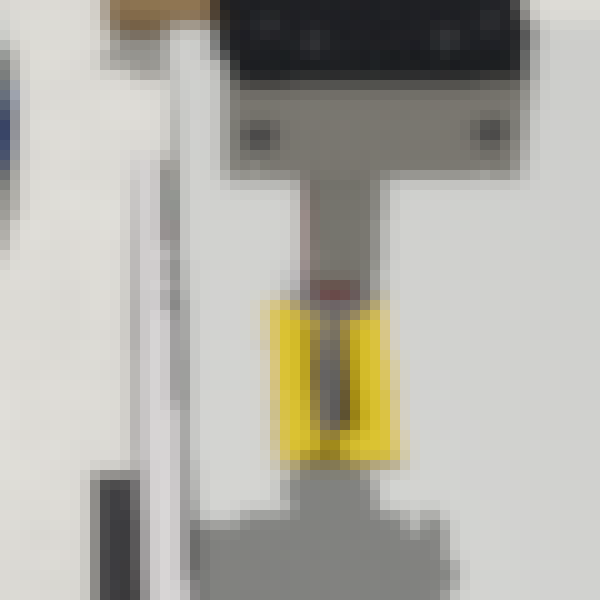

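The collar–finger strip looks the same as before, so the pin has not slipped. I'm going back to the window and pressing through it steadily.

Call:
arm_command(increments=[0,-0.0003,-0.004,0,0,0,1,0,0,-0.003,0,0,0,1,0,0,0,0,0,0,1,0,0.001,0,0,0.001,0,1,0,0.001,0,0,0,0,1])

```text
time: 15.4
tcp_pos: [0.6086, -0.0102, 0.2814]
tool_rot: [-0.0, 0.707, -0.707, 0.0]
ft_force: [-0.2, 0.6, -0.9]
width: 0.188
```

Call:
arm_command(increments=[0,0.001,0,0,0,0,1])

```text
time: 15.48
tcp_pos: [0.6086, -0.0101, 0.2803]
tool_rot: [-0.0, 0.707, -0.707, 0.0]
ft_force: [-0.3, -0.3, -0.3]
width: 0.185
```

Call:
arm_command(increments=[0,0.001,0,0,0,0,1])

```text
time: 15.57
tcp_pos: [0.6086, -0.0101, 0.2792]
tool_rot: [-0.0, 0.707, -0.707, 0.0]
ft_force: [-0.3, 0.3, -0.2]
width: 0.186
```

Call:
arm_command(increments=[0,0.001,0,0,0,0,1])

```text
time: 15.65
tcp_pos: [0.6086, -0.0101, 0.2781]
tool_rot: [-0.0, 0.707, -0.707, 0.0]
ft_force: [-0.3, -0.0, 4.1]
width: 0.182
```

Call:
arm_command(increments=[0,0.001,0,0,0,0,1])

```text
time: 15.73
tcp_pos: [0.6088, -0.0101, 0.2776]
tool_rot: [0.0, 0.707, -0.707, 0.0]
ft_force: [-2.1, 0.9, 9.7]
width: 0.184
```

Contact is now at 0.2785, lower than before, so slip is still possible. I'll re-feel the known floor at y = -0.018.

Call:
arm_command(increments=[0,-0.003,0,0,0,0,1,0,-0.003,0,0,0,0,1,0,0,0.004,0,0,0,1,0,0,0.004,0,0,0,1,0,0,0,0,0,0,1,0,0.0005,0,0,0,0,1])

```text
time: 16.23
tcp_pos: [0.6088, -0.0192, 0.2836]
tool_rot: [0.0, 0.707, -0.707, 0.0]
ft_force: [0.2, -0.2, -0.8]
width: 0.184
```

Call:
arm_command(increments=[0,0.0005,0,0,0,0,1,0,0.0005,0,0,0,0,1])

```text
time: 16.4
tcp_pos: [0.6089, -0.0194, 0.2828]
tool_rot: [0.001, 0.707, -0.707, 0.0]
ft_force: [-1.4, 0.2, 4.8]
width: 0.185
```

Call:
arm_command(increments=[0,0.0004,0,0,0,0,1,0,0.0004,0,0,0,0,1])

```text
time: 16.57
tcp_pos: [0.609, -0.0194, 0.2828]
tool_rot: [0.001, 0.707, -0.707, 0.001]
ft_force: [-2.1, -0.5, 5.1]
width: 0.189
```

Call:
arm_command(increments=[0,0.0004,0,0,0,0,1,0,0.0004,0,0,0,0,1])

```text
time: 16.73
tcp_pos: [0.609, -0.0193, 0.2828]
tool_rot: [-0.001, -0.707, 0.707, -0.001]
ft_force: [-2.0, -0.5, 4.5]
width: 0.187
```

The floor is still at 0.283, so there is no slip; the tongue is just stiff or damped. I'm going back to y ≈ -0.011 and pressing steadily with about 1 mm leads (stall about 12 N).

Call:
arm_command(increments=[0.0003,-0.001,0,0,0,0,1,0,0,-0.004,0,0,0,1,0,0,-0.0035,0,0,0,1,0,0,0,0,0,0,1,0,0.002,0,0,0,0,1,0,0.0015,0,0,0,0,1])

```text
time: 17.23
tcp_pos: [0.6085, -0.0105, 0.2792]
tool_rot: [-0.0, -0.707, 0.707, -0.001]
ft_force: [0.2, 0.3, -0.3]
width: 0.185
```

Call:
arm_command(increments=[0,0.0007,0,0,0,0,1,0,0.0007,0,0,0,0,1])

```text
time: 17.4
tcp_pos: [0.6086, -0.0104, 0.2777]
tool_rot: [-0.0, -0.707, 0.707, -0.001]
ft_force: [-1.5, 0.9, 8.1]
width: 0.181
```

Call:
arm_command(increments=[0.0001,0.001,0,0,0,0,1,0.0001,0.001,0,0,0,0,1])

```text
time: 17.57
tcp_pos: [0.6088, -0.0105, 0.2772]
tool_rot: [0.001, 0.707, -0.707, 0.002]
ft_force: [-1.4, -0.3, 8.4]
width: 0.187
```

Call:
arm_command(increments=[0.0001,0.001,0,0,0,0,1,0.0001,0.001,0,0,0,0,1])

```text
time: 17.73
tcp_pos: [0.6087, -0.0105, 0.2769]
tool_rot: [0.002, 0.707, -0.707, 0.002]
ft_force: [-2.8, 0.6, 6.6]
width: 0.186
```

Run:
```python
from h import *
plan([.6088,-.0105,.2750])
S=cam("side");T=cam("top")
cv2.imwrite("pics/c11.png",np.hstack([cv2.resize(S["img"][140:260,230:350,::-1],(400,400),interpolation=0),cv2.resize(T["img"][140:260,200:320,::-1],(400,400),interpolation=0)]))
```

```text
t 17.73 tcp [ 0.6087 -0.0105  0.2769] f [-2.76  0.6   6.6 ] w 0.186
axes x,y,z in world:
 [[-1.0e+00 -4.0e-04 -4.9e-03]
 [ 4.9e-03  2.0e-04 -1.0e+00]
 [ 4.0e-04 -1.0e+00 -1.0e-04]]
shift tool [-0.0001  0.0019 -0.    ] dist 0.0019
rotvec to upright, jaws along y [ 0.0002  0.0004 -0.0049] alt(half turn) q6 [-9.400e-02  4.810e-01  1.522e+00  1.000e-03  1.134e+00  1.476e+00]
```

View pics/c11.png

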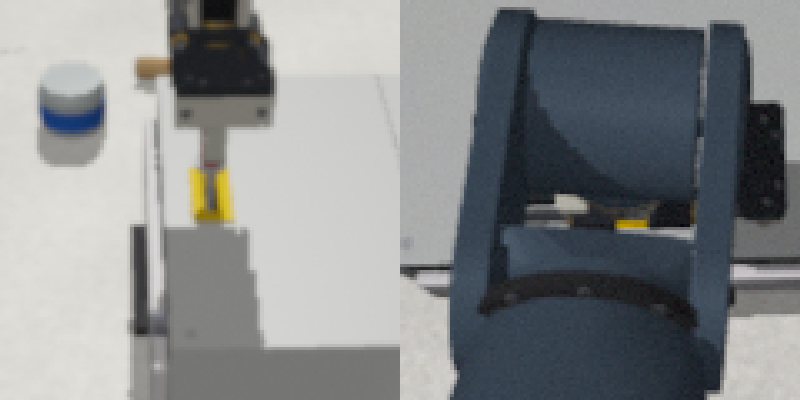

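The drawer is still shut: front edge unchanged at about (275,210) in the side view. Pressing on, with tilt correction.

Call:
arm_command(increments=[0,0.001,0,0,0,-0.005,1,0,0.001,0,0,0,0,1])

```text
time: 18.0
tcp_pos: [0.609, -0.0106, 0.2768]
tool_rot: [0.001, 0.707, -0.707, 0.001]
ft_force: [-2.7, 0.1, 8.3]
width: 0.185
```

Call:
arm_command(increments=[0,0.001,0,0,0,-0.001,1,0,0.001,0,0,0,-0.001,1])

```text
time: 18.17
tcp_pos: [0.6092, -0.0106, 0.2767]
tool_rot: [0.001, 0.707, -0.707, 0.0]
ft_force: [-4.4, 0.5, 9.2]
width: 0.187
```

Call:
arm_command(increments=[0,0.001,0,0,0,-0.001,1,0,0.001,0,0,0,-0.001,1])

```text
time: 18.33
tcp_pos: [0.6094, -0.0106, 0.2766]
tool_rot: [0.0, 0.707, -0.707, 0.0]
ft_force: [-2.4, 0.5, 7.5]
width: 0.187
```

Call:
arm_command(increments=[0.0003,0.0013,0,0,0,-0.001,1,0.0001,0.0013,0,0,0,-0.001,1])

```text
time: 18.5
tcp_pos: [0.6093, -0.0107, 0.276]
tool_rot: [0.0, 0.707, -0.707, 0.0]
ft_force: [-1.5, 1.0, 8.6]
width: 0.185
```

Call:
arm_command(increments=[0.0003,0.0014,0,0,0,-0.001,1,0.0001,0.0014,0,0,0,-0.001,1])

```text
time: 18.67
tcp_pos: [0.6092, -0.0107, 0.2749]
tool_rot: [0.0, 0.707, -0.707, -0.0]
ft_force: [-1.4, 0.9, 4.1]
width: 0.183
```

Call:
arm_command(increments=[0,0.0008,0,0,0,0,1,0,0.0008,0,0,0,0,1])

```text
time: 18.83
tcp_pos: [0.6092, -0.0107, 0.274]
tool_rot: [0.001, 0.707, -0.707, 0.0]
ft_force: [-2.2, 0.9, 4.9]
width: 0.186
```

Run:
```python
from h import *
plan([.6088,-.0105,.2750])
S=cam("side");T=cam("top")
cv2.imwrite("pics/c12.png",np.hstack([cv2.resize(S["img"][140:260,230:350,::-1],(400,400),interpolation=0),cv2.resize(T["img"][140:260,200:320,::-1],(400,400),interpolation=0)]))
```

```text
t 18.83 tcp [ 0.6092 -0.0107  0.274 ] f [-2.24  0.94  4.91] w 0.186
axes x,y,z in world:
 [[-1.0e+00  9.0e-04 -1.1e-03]
 [ 1.1e-03  1.1e-03 -1.0e+00]
 [-9.0e-04 -1.0e+00 -1.1e-03]]
shift tool [ 0.0004 -0.001  -0.0002] dist 0.0011
rotvec to upright, jaws along y [ 0.0011 -0.0009 -0.0011] alt(half turn) q6 [-9.400e-02  4.860e-01  1.521e+00  1.000e-03  1.133e+00  1.477e+00]
```

View pics/c12.png

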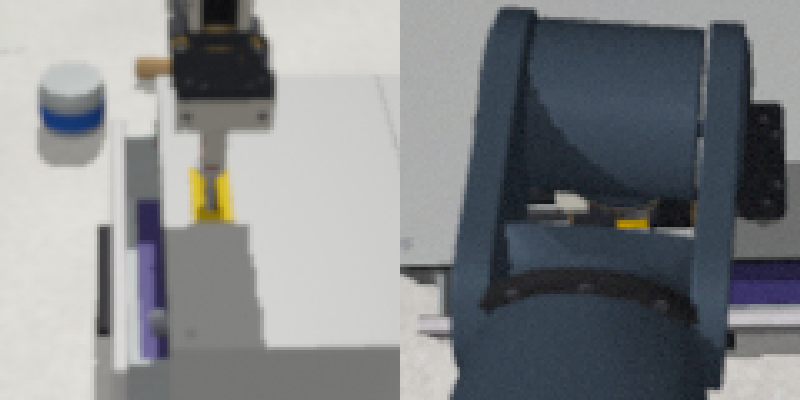

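The drawer has sprung out: its white front moved from about x 275 to 265 px, with the purple interior showing. I'm withdrawing straight up.

Call:
arm_command(increments=[0.0003,-0.003,0,0,0,-0.001,1,0,-0.005,0,0,0,0,1,0,-0.005,0,0,0,0,1,0,-0.007,0,0,0,0,1,0,-0.007,0,0,0,0,1,0,-0.007,0,0,0,0,1])

```text
time: 19.43
tcp_pos: [0.6086, -0.0109, 0.3086]
tool_rot: [-0.001, 0.707, -0.707, -0.001]
ft_force: [0.0, 1.2, 0.2]
width: 0.189
```

Run:
```python
from h import *
plan([.6090,-.0105,.360])
```

```text
t 19.43 tcp [ 0.6086 -0.0109  0.3086] f [0.05 1.17 0.23] w 0.189
axes x,y,z in world:
 [[-1.      0.001   0.0027]
 [-0.0027  0.0011 -1.    ]
 [-0.001  -1.     -0.0011]]
shift tool [-0.0003 -0.0514 -0.0005] dist 0.0514
rotvec to upright, jaws along y [ 0.0011 -0.001   0.0027] alt(half turn) q6 [-9.500e-02  4.530e-01  1.484e+00  1.000e-03  1.207e+00  1.477e+00]
```

Up to z = 0.36, then back to above the block (x -0.131, y -0.328).

Call:
arm_command(increments=[0,-0.015,0,0.001,-0.001,0.003,1,0,-0.02,0,0,0,0,1,0,-0.015,0,0,0,0,1,0,0,0,0,0,0,1,0.013,0,0.0325,0,0,0,1,0.013,0,0.0325,0,0,0,1,0.013,0,0.0325,0,0,0,1,0.013,0,0.0325,0,0,0,1,0.013,0,0.0325,0,0,0,1,0.013,0,0.0325,0,0,0,1,0.013,0,0.0325,0,0,0,1,0.013,0,0.0325,0,0,0,1,0.013,0,0.03,0,0,0,1,0.006,0,0.015,0,0,0,1,0,0,0,0,0,0,1,0,0,0,0,0,0,1])

```text
time: 20.77
tcp_pos: [0.4781, -0.3282, 0.3581]
tool_rot: [-0.001, 0.708, -0.706, 0.001]
ft_force: [0.2, 0.9, -0.1]
width: 0.186
```

Run:
```python
from h import *
plan([.4785,-.3392,.260])
```

```text
t 20.77 tcp [ 0.4781 -0.3282  0.3581] f [ 0.16  0.88 -0.07] w 0.186
axes x,y,z in world:
 [[-1.     -0.0028  0.0011]
 [-0.0011  0.0022 -1.    ]
 [ 0.0028 -1.     -0.0022]]
shift tool [-0.0005  0.0981  0.0112] dist 0.0987
rotvec to upright, jaws along y [0.0022 0.0028 0.0011] alt(half turn) q6 [-6.820e-01  3.570e-01  1.502e+00  1.000e-03  1.284e+00  8.860e-01]
```

Call:
arm_command(increments=[-0.0005,0.02,0.011,0.002,0.003,0.001,1,0,0.03,0,0,0,0,1,0,0.03,0,0,0,0,1,0,0.015,0,0,0,0,1,0,0,0,0,0,0,1,0,0,0,0,0,0,1])

```text
time: 21.27
tcp_pos: [0.4815, -0.3338, 0.2597]
tool_rot: [0.001, -0.707, 0.707, -0.002]
ft_force: [0.3, -0.2, 0.5]
width: 0.185
```

Run:
```python
from h import *
plan([.4785,-.3392,.250])
```

```text
t 21.27 tcp [ 0.4815 -0.3338  0.2597] f [ 0.27 -0.15  0.49] w 0.185
axes x,y,z in world:
 [[-1.0e+00 -4.2e-03 -1.8e-03]
 [ 1.8e-03 -1.0e-04 -1.0e+00]
 [ 4.2e-03 -1.0e+00  1.0e-04]]
shift tool [0.0031 0.0097 0.0053] dist 0.0115
rotvec to upright, jaws along y [-0.0001  0.0042 -0.0018] alt(half turn) q6 [-6.860e-01  4.610e-01  1.600e+00  1.000e-03  1.079e+00  8.800e-01]
```

Call:
arm_command(increments=[0.0031,0.006,0.0053,0,0.004,-0.0018,1,0,0,0,0,0,0,1,0,0,0,0,0,0,1])

```text
time: 21.52
tcp_pos: [0.4797, -0.3386, 0.2558]
tool_rot: [-0.0, -0.706, 0.708, -0.002]
ft_force: [-0.4, -0.4, -0.8]
width: 0.185
```

Run:
```python
from h import *
plan([.4785,-.3392,.250])
S=cam("side")
t=manip.get_state()["tcp_pos"]-[0,0,.1615]; print("tip px",proj(S,t),"mouth",proj(S,np.array([.4785,-.3392,.075])))
cv2.imwrite("pics/c13.png",cv2.resize(S["img"][265:355,200:290,::-1],(600,600),interpolation=0))
```

```text
t 21.52 tcp [ 0.4797 -0.3386  0.2558] f [-0.41 -0.37 -0.76] w 0.185
axes x,y,z in world:
 [[-1.     -0.0019 -0.0024]
 [ 0.0024 -0.0019 -1.    ]
 [ 0.0019 -1.      0.002 ]]
shift tool [0.0012 0.0058 0.0006] dist 0.006
rotvec to upright, jaws along y [-0.002   0.0019 -0.0024] alt(half turn) q6 [-0.694  0.467  1.601  0.     1.071  0.875]
tip px [242.60199454 310.94943278] mouth [242.52877907 316.46095781]
```

View pics/c13.png

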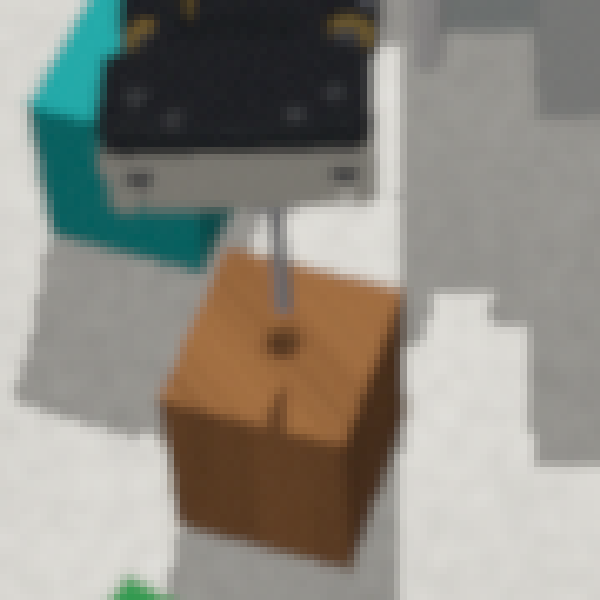

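Run:
```python
from h import *
S=cam("side"); t=manip.get_state()["tcp_pos"]-[0,0,.1615]
for dz in(0,.02,.04): print(proj(S,t+[0,0,dz]).round(2))
g=cv2.cvtColor(S["img"],cv2.COLOR_RGB2GRAY).astype(int)
print(g[296:322,234:252])
w=np.clip(85-g[312:321,237:248],0,None); vv,uu=np.mgrid[312:321,237:248]; u0,v0=(w*uu).sum()/w.sum(),(w*vv).sum()/w.sum(); print(u0,v0,onplane(S,u0,v0,.075))
```

```text
[242.59 310.97]
[242.13 305.35]
[241.65 299.56]
[[102 124 132 127 128 130 118 113 134 166 182 200 205 206 207 206 207 208]
 [107 137 143 142 154 166 132 114 153 198 211 216 218 219 218 217 216 215]
 [123 144 147 149 169 187 147 115 157 207 219 220 220 220 219 218 217 216]
 [136 147 147 155 179 195 157 119 156 208 221 221 220 220 219 216 216 217]
 [142 146 148 168 199 201 160 120 152 205 219 221 220 219 218 215 214 216]
 [140 141 144 169 203 203 163 121 145 196 216 221 220 218 217 217 216 217]
 [126 126 133 157 189 194 162 122 141 192 215 220 219 218 217 218 218 217]
 [116 114 118 130 151 158 136 114 135 182 206 213 216 217 217 217 217 218]
 [114 111 111 115 121 125 116 109 115 143 170 185 198 206 209 210 213 216]
 [113 113 112 112 115 116 112 108 104 112 130 143 154 163 172 183 196 206]
 [113 114 111 112 112 112 111 109 104 107 117 121 124 128 134 141 152 163]
 [111 112 113 112 111 112 112 109 103 105 117 119 120 120 121 122 123 126]
 [110 111 113 112 113 112 112 109 103 105 116 120 119 119 119 120 119 119]
 [112 110 111 113 114 112 112 110 105 106 117 120 120 119 119 119 120 119]
 [
[... 273 characters left out ...]
117 119 121 121 120 119]
 [118 116 115 115 113 105  95  87  85  85  95 106 114 117 120 120 121 120]
 [120 119 116 115 113 102  82  69  67  72  84 100 110 114 117 119 121 120]
 [119 120 118 115 112 100  75  61  62  67  81  99 109 111 115 117 120 120]
 [120 120 120 117 113 102  83  68  67  74  90 106 110 111 112 115 117 120]
 [123 121 120 120 116 111 100  89  86  91 103 110 113 112 111 112 116 119]
 [123 122 121 120 119 116 113 110 108 107 108 111 114 114 113 112 112 115]
 [121 122 121 121 121 119 117 114 115 114 112 110 112 113 113 111 111 112]
 [121 122 122 122 120 121 119 116 114 115 114 111 110 112 112 113 112 110]]
241.80337078651687 315.9831460674157 [ 0.47684371 -0.33788715  0.075     ]
```

The hole is at about (241.8,316.0) and the shaft lands slightly to the right of it, so I aim for TCP x = 0.478, y = -0.339.

Call:
arm_command(increments=[0.0019,0.005,0.0004,-0.002,0.002,-0.0024,1,0,0.004,0,0,0,0,1,0,0.002,0,0,0,0,1,0,0,0,0,0,0,1])

```text
time: 21.95
tcp_pos: [0.4777, -0.3394, 0.245]
tool_rot: [-0.001, -0.707, 0.708, -0.0]
ft_force: [0.1, 0.1, -0.5]
width: 0.183
```

Run:
```python
from h import *
plan([.478,-.339,.240])
S=cam("side")
cv2.imwrite("pics/c14.png",cv2.resize(S["img"][285:335,217:267,::-1],(600,600),interpolation=0))
```

```text
t 21.95 tcp [ 0.4777 -0.3394  0.245 ] f [ 0.06  0.11 -0.5 ] w 0.183
axes x,y,z in world:
 [[-1.0e+00  7.0e-04 -1.4e-03]
 [ 1.4e-03 -1.2e-03 -1.0e+00]
 [-7.0e-04 -1.0e+00  1.2e-03]]
shift tool [-0.0003  0.005  -0.0004] dist 0.0051
rotvec to upright, jaws along y [-0.0012 -0.0007 -0.0014] alt(half turn) q6 [-0.697  0.478  1.613 -0.     1.049  0.874]
```

View pics/c14.png

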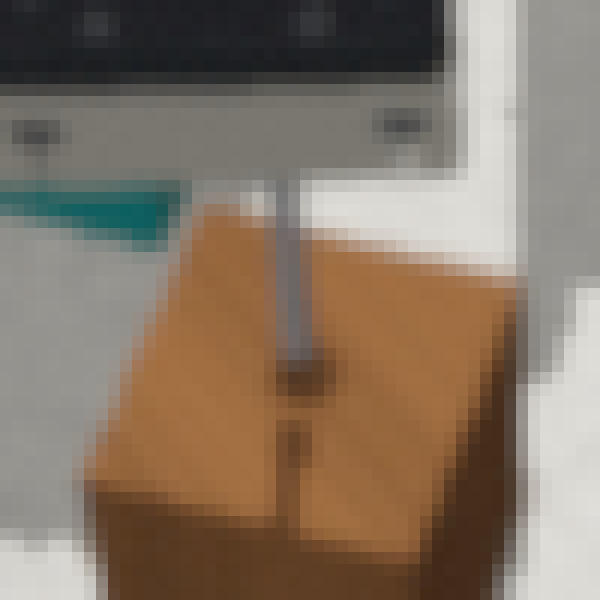

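The tip is right above the hole. I'm lowering it gently.

Call:
arm_command(increments=[-0.0003,0.002,-0.0003,-0.001,0,-0.001,1,0,0.002,0,0,0,0,1,0,0.002,0,0,0,0,1,0,0.0015,0,0,0,0,1])

```text
time: 22.33
tcp_pos: [0.4782, -0.3392, 0.2374]
tool_rot: [-0.001, -0.707, 0.707, -0.0]
ft_force: [-0.2, 0.2, -0.6]
width: 0.184
```

Call:
arm_command(increments=[0,0.0015,0,0,0,0,1,0,0.0015,0,0,0,0,1,0,0.0015,0,0,0,0,1])

```text
time: 22.58
tcp_pos: [0.4782, -0.3392, 0.2323]
tool_rot: [-0.001, -0.707, 0.707, -0.0]
ft_force: [-0.7, -0.3, -1.1]
width: 0.185
```

Call:
arm_command(increments=[0,0.0015,0,0,0,0,1,0,0.0015,0,0,0,0,1,0,0.0015,0,0,0,0,1])

```text
time: 22.83
tcp_pos: [0.4782, -0.3392, 0.2273]
tool_rot: [-0.001, -0.707, 0.707, -0.0]
ft_force: [0.6, -0.3, -0.1]
width: 0.184
```

Call:
arm_command(increments=[0,0.004,0,0,0,0,1,0,0.004,0,0,0,0,1,0,0.004,0,0,0,0,1,0,0.004,0,0,0,0,1])

```text
time: 23.17
tcp_pos: [0.4784, -0.3392, 0.2102]
tool_rot: [-0.001, -0.707, 0.707, -0.0]
ft_force: [-0.2, -0.3, -0.2]
width: 0.184
```

Call:
arm_command(increments=[0,0.004,0,0,0,0,1,0,0.004,0,0,0,0,1,0,0.004,0,0,0,0,1,0,0.004,0,0,0,0,1,0,0,0,0,0,0,1])

```text
time: 23.58
tcp_pos: [0.478, -0.339, 0.191]
tool_rot: [0.0, 0.707, -0.707, -0.0]
ft_force: [0.3, -0.4, -0.3]
width: 0.185
```

Run:
```python
from h import *
plan([.4785,-.3392,.1715])
```

```text
t 23.58 tcp [ 0.478 -0.339  0.191] f [ 0.28 -0.37 -0.29] w 0.185
axes x,y,z in world:
 [[-1.e+00  7.e-04  1.e-04]
 [-1.e-04  3.e-04 -1.e+00]
 [-7.e-04 -1.e+00 -3.e-04]]
shift tool [-0.0005  0.0195  0.0002] dist 0.0195
rotvec to upright, jaws along y [ 0.0003 -0.0007  0.0001] alt(half turn) q6 [-0.696  0.548  1.651  0.     0.943  0.875]
```

Call:
arm_command(increments=[0,0.004,0,0,0,0,1,0,0.004,0,0,0,0,1,0,0.004,0,0,0,0,1,0,0.002,0,0,0,0,1,0,0.001,0,0,0,0,1])

```text
time: 24.0
tcp_pos: [0.4782, -0.3391, 0.1746]
tool_rot: [-0.0, -0.707, 0.707, 0.0]
ft_force: [-0.2, -0.4, -1.4]
width: 0.187
```

Call:
arm_command(increments=[0,0.0006,0,0,0,0,1,0,0.0006,0,0,0,0,1,0,0.0006,0,0,0,0,1])

```text
time: 24.25
tcp_pos: [0.4782, -0.3391, 0.1725]
tool_rot: [0.0, 0.707, -0.707, -0.0]
ft_force: [0.2, -0.1, -0.3]
width: 0.182
```

Call:
arm_command(increments=[0,0.0006,0,0,0,0,1,0,0.0006,0,0,0,0,1,0,0.0006,0,0,0,0,1])

```text
time: 24.5
tcp_pos: [0.4783, -0.3392, 0.1714]
tool_rot: [-0.001, -0.707, 0.707, -0.0]
ft_force: [-3.1, 3.6, 11.8]
width: 0.183
```

The pin seated at the same height as at the grasp (0.1714). I'm easing off and opening the jaws.

Call:
arm_command(increments=[0,-0.0003,0,0,0,0,1,0,0,0,0,0,0,-1,0,0,0,0,0,0,-1,0,0,0,0,0,0,-1,0,0,0,0,0,0,-1,0,0,0,0,0,0,-1,0,0,0,0,0,0,-1,0,0,0,0,0,0,-1,0,0,0,0,0,0,-1,0,0,0,0,0,0,-1])

```text
time: 25.33
tcp_pos: [0.4786, -0.3394, 0.1721]
tool_rot: [-0.001, -0.707, 0.707, -0.0]
ft_force: [0.0, -0.2, 0.5]
width: 0.781
```

Run:
```python
from h import *
plan([.4785,-.3392,.1715])
```

```text
t 25.33 tcp [ 0.4786 -0.3394  0.1721] f [ 0.03 -0.19  0.52] w 0.781
axes x,y,z in world:
 [[-1.0e+00  7.0e-04 -1.6e-03]
 [ 1.6e-03 -1.1e-03 -1.0e+00]
 [-7.0e-04 -1.0e+00  1.1e-03]]
shift tool [ 0.0001  0.0006 -0.0002] dist 0.0006
rotvec to upright, jaws along y [-0.0011 -0.0007 -0.0016] alt(half turn) q6 [-0.696  0.575  1.661  0.     0.904  0.875]
```

Up, then aside (away from the cameras' sight lines).

Call:
arm_command(increments=[0,-0.01,0,0,0,0,-1,0,-0.015,0,0,0,0,-1,0,-0.02,0,0,0,0,-1,0,-0.03,0,0,0,0,-1,0,-0.03,0,0,0,0,-1,0,-0.02,0,0,0,0,-1,0.03,0,0.02,0,0,0,-1,0.03,0,0.02,0,0,0,-1,0.03,0,0.02,0,0,0,-1,0.03,0,0.02,0,0,0,-1,0.03,0,0.02,0,0,0,-1,0.03,0,0.02,0,0,0,-1,0,0,0,0,0,0,-1,0,0,0,0,0,0,-1])

```text
time: 26.5
tcp_pos: [0.2909, -0.463, 0.3144]
tool_rot: [-0.001, -0.704, 0.71, -0.003]
ft_force: [0.3, 0.3, 0.4]
width: 1.002
```

Run:
```python
from h import *
plan([.4785,-.3392,.1715])
S=cam("side");T=cam("top")
cv2.imwrite("pics/s15.png",S["img"][:,:,::-1]);cv2.imwrite("pics/t15.png",T["img"][:,:,::-1])
cv2.imwrite("pics/c15.png",np.hstack([cv2.resize(S["img"][285:345,212:272,::-1],(400,400),interpolation=0),cv2.resize(T["img"][220:290,370:440,::-1],(400,400),interpolation=0)]))
for n,c in(("side",S),("top",T)):
    a=cv2.imread(f"pics/{n}0.png")[:,:,::-1]; hs=[cv2.cvtColor(np.ascontiguousarray(i),cv2.COLOR_RGB2HSV).astype(int) for i in(a,c["img"])]
    for h in hs:
        print(n,"red",blobs(((h[...,0]<4)|(h[...,0]>175))&(h[...,1]>190)&(h[...,2]>100)),"blue",blobs((h[...,0]>105)&(h[...,0]<118)&(h[...,1]>150)&(h[...,2]>60),25)[:4])
```

```text
t 26.5 tcp [ 0.2909 -0.463   0.3144] f [0.31 0.3  0.39] w 1.002
axes x,y,z in world:
 [[-1.     -0.003  -0.0063]
 [ 0.0063 -0.0088 -0.9999]
 [ 0.003  -1.      0.0088]]
shift tool [-0.187   0.143  -0.1245] dist 0.2663
rotvec to upright, jaws along y [-0.0088  0.003  -0.0063] alt(half turn) q6 [-1.096  0.329  1.652  0.002  1.15   0.472]
side red [([238, 302, 6, 15, 60], [240.6, 308.2])] blue [([243, 173, 17, 6, 66], [251.2, 175.8])]
side red [([238, 303, 6, 15, 64], [240.5, 309.0])] blue [([243, 173, 17, 6, 66], [251.2, 175.8])]
top red [([406, 251, 7, 6, 35], [409.0, 253.5])] blue []
top red [([407, 251, 7, 6, 37], [409.9, 253.6])] blue []
```

View pics/c15.png

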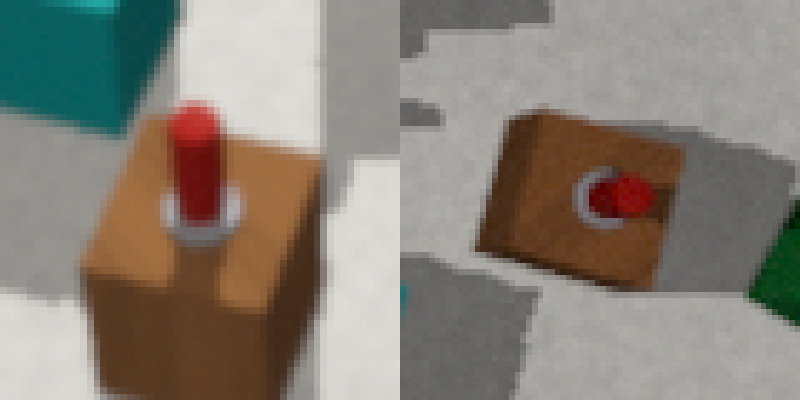

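View pics/s15.png

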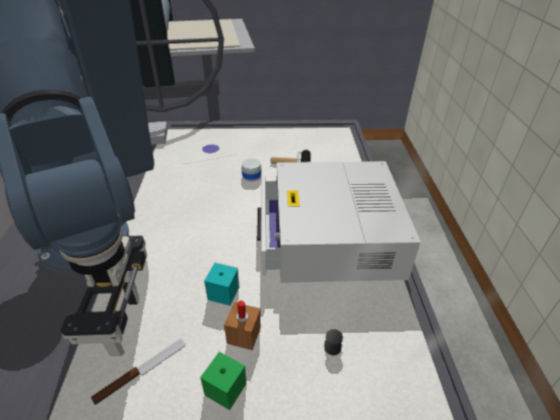

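View pics/t15.png

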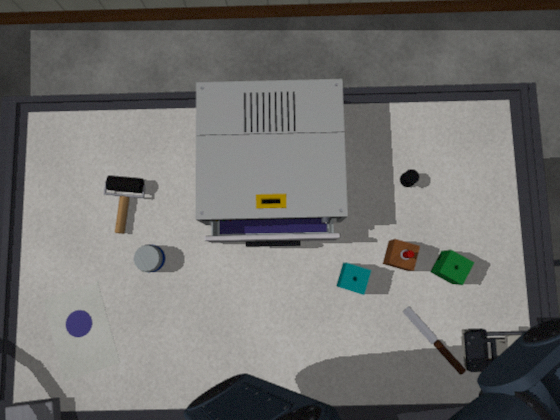

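The pin stands upright with its collar on the wood block (side (240.5,309), top (410,254)). The drawer is out about 15 px in the top view, and the tin, brayer and loupe are where they were. Handing in.

```bash
python3 -c "
from cell import workorder,manip
print(workorder.hand_in()); print(manip.get_state()['time'])"
```

```text
the job is handed in; nothing more can be done
None
the job is handed in; nothing more can be done
```

The drawer is out and the pin is back in its wooden block. I handed the job in at about 26.5 s of the 64 s allowed; no verdict was reported.

- **Release:** I took the pin from the wooden block and lowered it into the slot. I felt along the latch block with about 5 N and found the window about 1 mm from the slot's centre (y ≈ -0.011). I pressed the tongue there until the drawer sprang out.
- **Last checks:** In the pictures the drawer stands out by roughly 35 mm. The pin is upright with its collar on the block, and seated at TCP z 0.1714 against 0.1715 when I first gripped it. It sits about 1 px (roughly 2 mm) from where it began, which is within the hole's play. The tin's blue band has the same pixel position as at the start. I checked the brayer and loupe by eye only, and they look unmoved. The gripper is open and clear of everything.
- **What disagreed:** The tongue felt stiffer than described, at 7–9 N instead of about 6 N. It also did not spring back between presses: second contact was about 2.5 mm lower than the first. Feeling the block's top again showed the pin had not slipped in the grip. The highest wrist force I read with the pin in the slot was 9.7 N. Seating the pin in its wooden block briefly read 11.8 N.

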